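# Put the spice jar back in the sliding-door cabinet

## Robot

A 7-joint arm with a two-finger parallel gripper is mounted at the origin on a cart in front of the work surface, level with it; the furniture and walls round the work are solid. World frame = base frame: x ahead of the robot, y to its left, z up, the work surface at z = 0. Lengths are in mm, angles in rad, forces in N, time in s.
With the tool pointing down it reaches from about 425 to 875 mm from the base axis. Payload 8.4 kg.
Tool frame: the origin (TCP) lies at the very end of the fingers, on their centre line; the grasp point (between the pads) lies 19 mm behind it (grip_depth is the distance from the TCP to the grasp point, in mm); z points along the fingers, y is the direction in which the jaws open and shut (so a half turn about z gives the same grasp; the last joint's range is limited). The gripper opens to 87 mm and grips with 3 to 60 N. Pads are 19 mm wide; open, the fingers measure 117 mm over their backs; the gripper's body (75 mm by 190 mm) begins 51 mm behind the grasp point.
Start: joints at [-1.21, 0.333, 0.04, 1.465, -0.013, 1.343, -0.059], TCP at [288.446, 582.462, 222.546] pointing down, gripper open.
Joint ranges: [-2.58, 2.58], [-0.38, 2.09], [-1.3, 1.39], [0.25, 2.4], [-1.5, 4.64], [0.08, 2.09], [-2.65, 2.65]. Speed limits (rad/s): [2.22, 2.22, 2.79, 2.79, 3.14, 3.14, 3.14].

## Interface

Orientations are given as a rotation vector (axis times angle).
In Python, from plant import observe, camera, job_done, find_in, masks_of, spot_point, grip_depth gives the robot as it stands.
- The arm moves only by the shell command python3 -m creep 'ROWS' [FORCE]. ROWS is JSON, one flat list of numbers, 5 for each row, row after row: the shift along the tool's x, y, z in m, then the turn about the tool's z in degrees, then the finger opening in m, from 0 to 0.087. In form: [tx, ty, tz, turn, jaw, tx, ty, tz, turn, jaw, ...]. A call has 1 to 5 rows; each row shifts and turns the commanded pose from where the row before left it, along the tool's axes as they then stand; what a row does not reach is not made up. A row lasts 1/8 s, in which the tool goes at most 62.5 mm and 10.7 degrees, less where a joint would pass 70% of its speed; a pose out of reach is approached as far as the arm can. A call is refused whole if a number of a shift passes 0.0625 or a number of a turn 10.7, either way. A call with a gripper value outside its range is refused whole. The fingers move at their own pace and stop on an object; FORCE is the grip in N (left out, the last holds). Time passes only in rows, so rows that do not move let the fingers close. It gives the time, the measured TCP pose, the force and the opening at its end, in the units of the state.
- observe(): the state, without advancing time (a new reading comes with each control period).
- camera(name): name is "scene" or "top" or "wrist"; returns a dict with "frame" (400x640x3 uint8, blue, green, red), "K" (3x3 intrinsics, pixels), "view" (4x4, takes a point from world to camera coordinates). Camera axes: x right, y up, looking along -z (the intrinsics and any distortion apply to the point x, -y, -z); pixel columns grow to the right and rows downward; lengths in mm; the calibration is good to about 2 mm. A picture is of the moment at which its call begins. There is no depth.
- job_done(): hands the job in, once; it reports no verdict.
Trained networks look in a picture, given as the dict that the camera call returned (one of the last four; its "shot" number tells which), for a name from the list of things; names that differ only in an ending like _2 or _b are one class to them, and where a whole thing is asked for, a point or a joint stands for the part that bears it (a point fixed in the world has none). Each returns a list of dicts, best first, with "score" (0 to 1); they miss things now and then, are a little off and sometimes report something else, mostly with a low value. They report only what shows in the picture. A call takes as long as a camera call.
- find_in(picture, target): "xyz" ([x, y, z] in mm, in world coordinates, good to about 4 mm: the middle of the surface that is visible of it).
- masks_of(picture, target): "region" (400x640 bool, what is visible of it).
- spot_point(picture, target): "xyz" ([x, y, z] in mm, in world coordinates, good to about 4 mm: a listed point, or the origin of a listed thing).
The state is a dict: "clock": time; "joint_pos": joint angles; "qvel": joint speeds; "effort": joint torques, N m; "position": TCP position; "tool_rot": TCP orientation; "wrist_force": force on the tool from outside, world axes, zero at the start; "ft_torque": the same for the moment, N m; "finger_gap": opening from 0.0 (shut) to 1.0 (fully open).
Only numpy, scipy, OpenCV 4.12 (cv2) and the standard library are available. Lean on these libraries where they do the work, as an engineer would, in place of code of your own. Each camera call takes 0.05 s, during which the arm holds its last target.

## Task

One spice jar was left out on the worktop. Slide the cabinet's right-hand door (the one on the rear track) all the way behind its neighbour to its stop, stand the jar upright in the middle of the empty place in the row on the raised step inside, and slide the door fully shut again so that it passes its roller catch and is home. Do not slam the door, knock the jar over, shift the jars in the cabinet or the kitchen timer, or move the left-hand door.

Things in the scene. Friction and masses are not known exactly. Their poses are not given: they have to be found in the camera images.
- cabinet: Fixed light-wood spice cabinet, 580 wide (y), 198 deep (x), 285 high. Origin: centre of underside; x points into it, away from the robot, y to its left, z up. The front leans back 30 deg: its face runs from x -99 at z 0 to x +65 at z 285. Two glass doors in metal frames, 290 wide, 8 thick, on a double track: the left in front, the right 12 behind it.
- opening (a point): Middle of the clear opening when the right door is fully open, on the front face (cabinet y -156.5, 127 above the worktop). The opening is 243 wide; up the slope it ends under the top track, 240 above the worktop. Track and roof overhang the step: reach it only with a tilted tool (30 to 50 deg from vertical) from the front and above.
- handle_right (a point): Middle of the right door's bar handle: steel bar, 10 diameter, 110 long, running up the slope at the door's right edge, axis 38 in front of the front face, on two posts 80 apart. Moves with the door. Site axes: y as the cabinet's, z along the bar, x square to the front, inward. Fully open it is 13 right of the left door's edge, but in front of that door's face.
- door_right (a joint): Right door (0.7 kg, rear track), m: 0 shut on its stop, 0.243 fully open on its stop; grows as it slides to the cabinet's +y behind the left door. Starts a little ajar. Friction 1 to 3 N. Closing, a sprung roller catch resists with up to 8 N from about 0.014, snaps over near 0.006, then holds the door. Pushing with 12 to 20 N seats it on its stop.
- door_left (a joint): Left-hand door on the front track, m: 0 = shut, grows as it slides to the right (-y of the cabinet), about 4 N of friction. Shut at the start; stays shut. It has the same bar handle at its left edge, as far in front of the face and as high (bar ends about 105 and 200 above the worktop).
- empty_place (a point): Where the middle of the jar's underside is to stand: on the level raised step in the cabinet, step top 45 above the worktop, 72 deep (cabinet x 17 to 89, back panel behind); this point is cabinet x 51, y -156.5. Neighbour jars stand 96 to either side. A jar over 13 nearer the front fouls the door; 16 farther back it touches the back panel.
- spice_jar: The spice jar left out: upright, 42 diameter, 106 high, with a screw cap of 45 diameter as its top 21; about 0.11 kg. Origin: centre of its underside, z up. Stands on the worktop to the left of the cabinet, with only the kitchen timer near by (their places may be swapped).
- egg_timer: Round kitchen timer, 58 in diameter, 57 high, origin at the centre of its underside. Bystander.
- jar_end: Spice jar (45 x 106 high, like the one left out) in the cabinet, to the right of the empty place. Bystander; origin at the centre of its underside.
- jar_next: Same, to the left of the empty place. Bystander.
- jar_mid: Same, in the row behind the left door. Bystander.
- jar_far: Same, farther left in the row behind the left door. Bystander. (Two more jars at the row's left end are fixed.)

How it is judged:
By the outcome, as a careful person would: the job done as asked, in the order asked, and still so for the second after the job is handed in, with the robot touching nothing.
It also fails if it takes over 72 s, if anything falls off the work surface, if the arm or the gripper's body presses on something with over 40 N, if the wrist force passes 120 N, or if a joint passes its speed limit or range.

## Working session

There is one attempt and no reset: what is moved stays moved. The work goes in short steps, Python scripts to look and compute and a shell command to move; the robot and the scene stay as the last step left them, time stands still between calls to the robot, and variables do not carry over. Pictures are saved under pics/ and viewed, and the job is handed in when it is done.

```bash
ls; mkdir -p pics; cat > h.py <<'E'
import numpy as np, cv2
from scipy.spatial.transform import Rotation as R
from plant import observe, camera, job_done, find_in, masks_of, spot_point, grip_depth
np.set_printoptions(precision=2,suppress=True)
def proj(p,pt):
    v=np.array(p['view'])@np.append(pt,1); K=np.array(p['K']); u=K@np.array([v[0],-v[1],-v[2]]); return u[:2]/u[2]
def st():
    o=observe(); print('t',o['clock'],'pos',np.array(o['position']),'F',np.array(o['wrist_force']),'M',np.array(o['ft_torque']),'gap',round(o['finger_gap']*87,1)); print(R.from_rotvec(o['tool_rot']).as_matrix()); print('q',np.array(o['joint_pos'])); return o
E
python3 - <<'E'
from h import *
st(); print(grip_depth)
for n in ("scene","top","wrist"):
    p=camera(n); cv2.imwrite(f'pics/{n}0.png',p['frame']); print(n,p.keys(), np.linalg.inv(np.array(p['view']))[:3,3])
    for t in ['spice_jar','egg_timer','cabinet','opening','handle_right','empty_place','jar_end','jar_next','jar_mid']:
        r=spot_point(p,t); print(t,[(np.array(x['xyz']),round(x['score'],2)) for x in r[:3]])
E
```

```text
pics
t 0.0 pos [288.25 582.06 221.67] F [-0.79 -0.35 -0.69] M [ 0.03  0.04 -0.06] gap 87.1
[[-0.9   0.44 -0.  ]
 [ 0.44  0.9  -0.  ]
 [-0.   -0.   -1.  ]]
q [-1.21  0.33  0.04  1.47 -0.01  1.34 -0.06]
18.700000000000003
scene dict_keys(['frame', 'K', 'view', 'shot']) [ 597.53 1307.66 1395.18]
spice_jar []
egg_timer []
cabinet [(array([ 559.2, -115.9,   -0.6]), 0.6)]
opening [(array([ 543.5, -272.7,  127.4]), 0.65)]
handle_right [(array([ 524.9, -327.9,  150.8]), 0.77)]
empty_place []
jar_end []
jar_next []
jar_mid []
top dict_keys(['frame', 'K', 'view', 'shot']) [-218.55 -124.11 1115.75]
spice_jar []
egg_timer []
cabinet [(array([ 557.2, -113.7,    0.4]), 0.88)]
opening [(array([ 547.2, -275.1,  124.9]), 0.93)]
handle_right [(array([ 519.9, -329.3,  150.9]), 0.97)]
empty_place [(array([ 520.9, -332. ,  152.2]), 0.42)]
jar_end [(array([ 629. , -363. ,   43.7]), 0.53)]
jar_next []
jar_mid []
wrist dict_keys(['frame', 'K', 'view', 'shot']) [225.03 613.93 384.22]
spice_jar []
egg_timer []
cabinet []
opening []
handle_right []
empty_place []
jar_end []
jar_next []
jar_mid []
```

View pics/scene0.png

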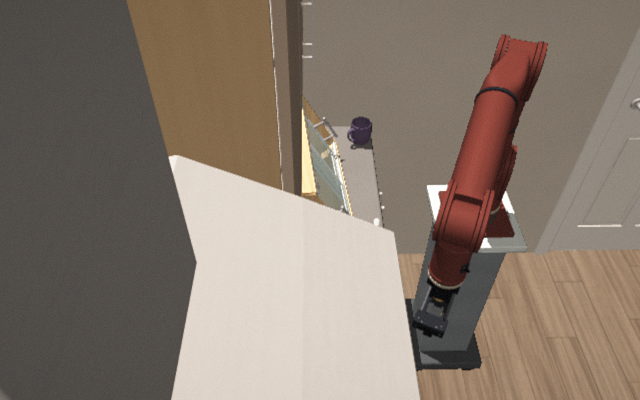

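View pics/top0.png

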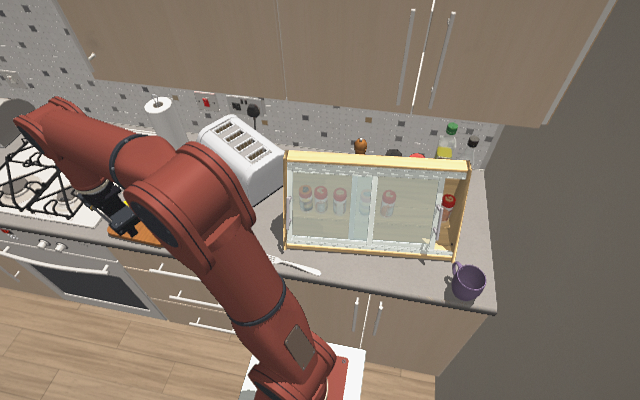

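View pics/wrist0.png

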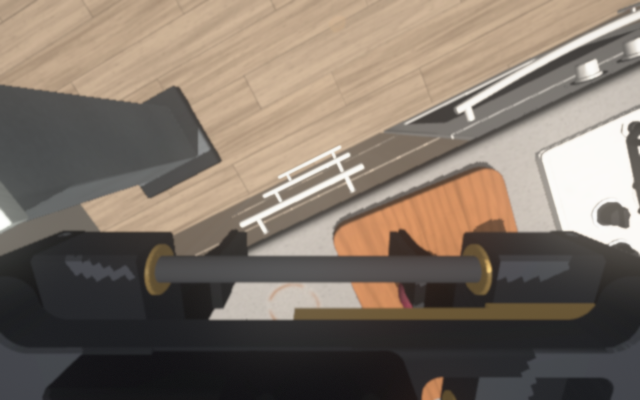

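```bash
cat > a.py <<'E'
from h import *
import sys
o=st()
E
python3 -m creep '[0,0,-0.0625,0,0.087, 0,0,-0.0625,0,0.087]'; python3 a.py; python3 -m creep '[0,-0.0625,0,0,0.087, 0,-0.0625,0,0,0.087, 0,-0.0625,0,0,0.087]'; python3 a.py
```

```text
clock: 1.75
position: [288.2, 582.0, 348.7]
tool_rot: [-0.716, -3.059, 0.002]
wrist_force: [0.4, 1.9, 0.1]
finger_gap: 0.999
t 1.75 pos [288.25 582.01 348.66] F [0.45 1.91 0.09] M [ 0.11 -0.06  0.02] gap 86.9
[[-0.9   0.44 -0.  ]
 [ 0.44  0.9  -0.  ]
 [-0.   -0.   -1.  ]]
q [-1.22  0.31  0.05  1.25 -0.01  1.59 -0.06]
clock: 2.12
position: [204.5, 412.8, 347.6]
tool_rot: [0.716, 3.059, 0.001]
wrist_force: [0.0, -0.5, 1.3]
finger_gap: 1.001
t 2.125 pos [204.48 412.83 347.57] F [ 0.04 -0.5   1.31] M [-0.01  0.07 -0.  ] gap 87.1
[[-0.9   0.44  0.  ]
 [ 0.44  0.9   0.  ]
 [-0.    0.   -1.  ]]
q [-1.23 -0.09  0.02  1.69  0.    1.55 -0.1 ]
```

```bash
python3 -m creep '[-0.054,-0.0105,0,0,0.087, -0.054,-0.0105,0,0,0.087, -0.054,-0.0105,0,0,0.087, -0.054,-0.0105,0,0,0.087]'; python3 a.py; python3 -m creep '[-0.042,-0.044,0,0,0.087, -0.042,-0.044,0,0,0.087, -0.042,-0.044,0,0,0.087, -0.042,-0.044,0,0,0.087]';python3 - <<'E'
from h import *
st()
p=camera('top'); cv2.imwrite('pics/top1.png',p['frame'])
for t in ['spice_jar','egg_timer']:
        r=spot_point(p,t); print(t,[(np.array(x['xyz']),round(x['score'],2)) for x in r[:3]])
p=camera('wrist'); cv2.imwrite('pics/wrist1.png',p['frame'])
E
```

```text
clock: 2.62
position: [381.3, 279.6, 347.9]
tool_rot: [0.715, 3.059, 0.001]
wrist_force: [0.2, 1.0, -0.4]
finger_gap: 1.002
t 2.625 pos [381.31 279.65 347.92] F [ 0.24  0.99 -0.43] M [ 0.01 -0.01 -0.01] gap 87.2
[[-0.9   0.44  0.  ]
 [ 0.44  0.9   0.  ]
 [-0.    0.   -1.  ]]
q [-1.03 -0.09  0.28  1.68  0.02  1.55  0.36]
clock: 3.12
position: [452.9, 46.6, 347.8]
tool_rot: [0.716, 3.058, 0.001]
wrist_force: [1.9, -0.4, 0.3]
finger_gap: 1.002
t 3.125 pos [452.85  46.59 347.82] F [ 1.87 -0.45  0.33] M [ 0.03 -0.08  0.03] gap 87.2
[[-0.9   0.44  0.  ]
 [ 0.44  0.9   0.  ]
 [-0.    0.   -1.  ]]
q [-0.84 -0.16  0.56  1.72  0.09  1.56  0.83]
spice_jar [(array([483.1, 351.1,   2.6]), 0.83)]
egg_timer [(array([510.6, 460.3,  -2.1]), 0.59)]
```

View pics/top1.png

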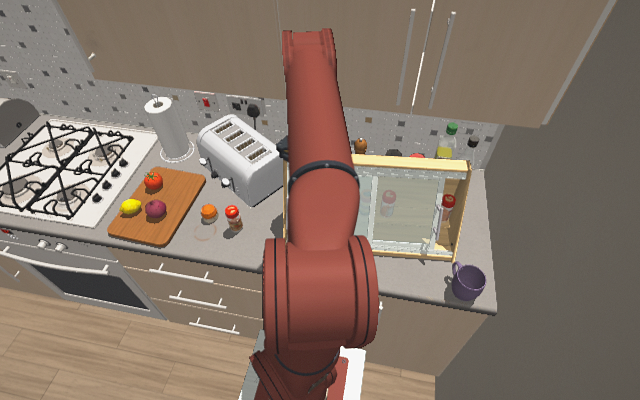

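View pics/wrist1.png

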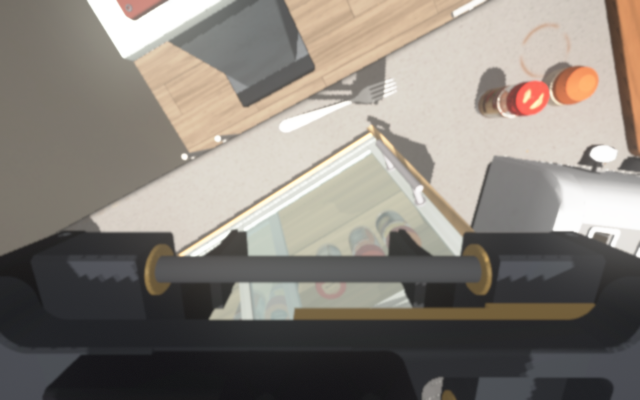

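```bash
python3 - <<'E'
from h import *
p=camera('top')
V=np.array(p['view']);K=np.array(p['K']);C=np.linalg.inv(V);c=C[:3,3]
print(K)
def ray(u,v):
    d=np.linalg.inv(K)@[u,v,1]; d=np.array([d[0],-d[1],-d[2]]); return C[:3,:3]@d
for uv in [(350,108),(240,90),(545,122),(620,0),(380,12)]:
    d=ray(*uv)
    print(uv,[ (z,(c+d*(z-c[2])/d[2])[:2]) for z in (400,500,600,700,900)])
for uv in [(233,225),(208,218)]:
    d=ray(*uv); print(uv,c+d*(0-c[2])/d[2])
print(proj(p,[483,351,0]),proj(p,[483,351,106]),proj(p,[510,460,0]))
E
```

```text
[[376.91   0.   321.62]
 [  0.   376.91 195.79]
 [  0.     0.     1.  ]]
(350, 108) [(400, array([726.77, -10.66])), (500, array([594.7 , -26.51])), (600, array([462.63, -42.36])), (700, array([330.55, -58.21])), (900, array([ 66.4 , -89.91]))]
(240, 90) [(400, array([757.12, 355.41])), (500, array([620.8 , 288.41])), (600, array([484.49, 221.42])), (700, array([348.18, 154.42])), (900, array([75.55, 20.44]))]
(545, 122) [(400, array([ 762.24, -579.9 ])), (500, array([ 625.21, -516.22])), (600, array([ 488.18, -452.54])), (700, array([ 351.15, -388.86])), (900, array([  77.09, -261.5 ]))]
(620, 0) [(400, array([ 1666.81, -1028.15])), (500, array([1403.4 , -901.84])), (600, array([1139.99, -775.54])), (700, array([ 876.58, -649.23])), (900, array([ 349.76, -396.61]))]
(380, 12) [(400, array([1388.36,  -35.97])), (500, array([1163.85,  -48.29])), (600, array([939.34, -60.6 ])), (700, array([714.84, -72.91])), (900, array([265.83, -97.54]))]
(233, 225) [497.39 367.54   0.  ]
(208, 218) [510.19 469.85   0.  ]
[235.96 228.9 ] [230.04 210.97] [210.48 218.44]
```

```bash
python3 -m creep '[0,0,-0.06,-10.4,0.087, 0,0,-0.06,-10.4,0.087, 0,0,-0.06,-10.4,0.087, 0.04,0,-0.03,0,0.087]'; python3 a.py
```

```text
clock: 3.88
position: [413.3, 48.2, 558.9]
tool_rot: [-0.144, 3.138, -0.004]
wrist_force: [0.4, 0.3, 0.1]
finger_gap: 1.003
t 3.875 pos [413.27  48.2  558.89] F [0.36 0.34 0.06] M [0.1  0.03 0.02] gap 87.3
[[-1.   -0.09  0.  ]
 [-0.09  1.   -0.  ]
 [-0.   -0.   -1.  ]]
q [-0.93 -0.17  0.57  1.29  0.1   1.99  1.34]
```

Tool heading is now about right. Testing the over‑reach upward for tilt, in free space.

```bash
python3 -m creep '[0,0,-0.05,0,0.087]'; python3 a.py;  python3 -m creep '[0,0,-0.0625,0,0.087]'; python3 a.py
```

```text
clock: 4.0
position: [410.6, 46.1, 608.9]
tool_rot: [-0.141, 3.137, 0.004]
wrist_force: [-58.3, -17.0, 2.5]
finger_gap: 0.996
t 4.0 pos [410.64  46.13 608.9 ] F [-58.35 -16.98   2.52] M [-1.51  5.37 -0.09] gap 86.6
[[-1.   -0.09  0.  ]
 [-0.09  1.    0.  ]
 [-0.    0.   -1.  ]]
q [-0.87 -0.11  0.56  1.14  0.06  2.09  1.38]
clock: 4.12
position: [411.1, 47.9, 617.6]
tool_rot: [-0.138, 3.116, -0.003]
wrist_force: [-0.4, 1.1, -0.2]
finger_gap: 0.999
t 4.125 pos [411.11  47.85 617.55] F [-0.39  1.14 -0.18] M [0.06 0.02 0.01] gap 86.9
[[-1.   -0.09  0.02]
 [-0.09  1.   -0.  ]
 [-0.02 -0.   -1.  ]]
q [-0.67 -0.09  0.39  1.12  0.05  2.09  1.4 ]
```

```bash
python3 - <<'E'
from h import *
p=camera('scene'); cv2.imwrite('pics/scene2.png',p['frame'])
p=camera('top'); cv2.imwrite('pics/top2.png',p['frame'])
st()
E
```

```text
t 4.225 pos [410.31  45.72 616.07] F [-0.19 -0.89  0.12] M [0.   0.05 0.  ] gap 87.1
[[-1.   -0.08  0.02]
 [-0.08  1.   -0.  ]
 [-0.02 -0.   -1.  ]]
q [-0.66 -0.09  0.38  1.12  0.05  2.09  1.4 ]
```

View pics/scene2.png

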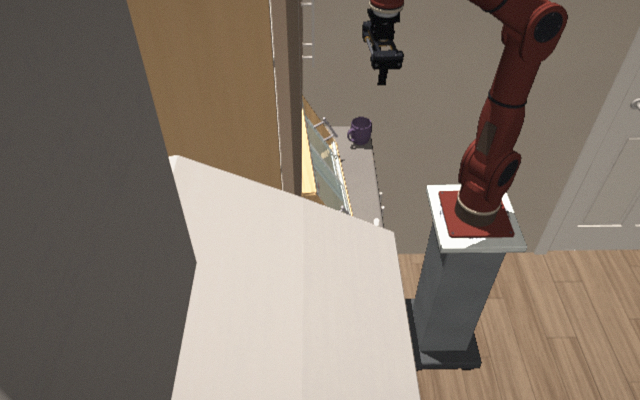

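View pics/top2.png

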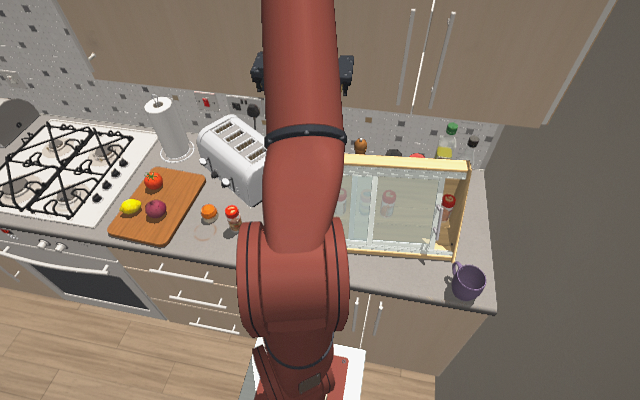

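```bash
python3 -m creep '[0,0,-0.0625,0,0.087, 0,0,-0.0625,0,0.087]'; python3 a.py
```

```text
clock: 4.47
position: [406.1, 46.4, 627.5]
tool_rot: [-0.133, 3.096, -0.013]
wrist_force: [0.6, 0.4, 0.6]
finger_gap: 0.998
t 4.475 pos [406.07  46.45 627.48] F [0.64 0.35 0.61] M [0.06 0.06 0.03] gap 86.9
[[-1.   -0.09  0.04]
 [-0.09  1.   -0.01]
 [-0.04 -0.01 -1.  ]]
q [-0.28 -0.08  0.04  1.09  0.02  2.09  1.42]
```

```bash
python3 -m creep '[0,0,-0.0625,0,0.087, 0,0,-0.0625,0,0.087,0,0,-0.0625,0,0.087, 0,0,-0.0625,0,0.087]'; python3 a.py
```

```text
clock: 4.97
position: [398.0, 41.9, 658.8]
tool_rot: [-0.125, 3.03, -0.001]
wrist_force: [0.3, -0.3, 0.2]
finger_gap: 1.001
t 4.975 pos [398.02  41.9  658.81] F [ 0.27 -0.31  0.19] M [0.03 0.18 0.04] gap 87.1
[[-0.99 -0.08  0.11]
 [-0.08  1.    0.  ]
 [-0.11 -0.01 -0.99]]
q [ 0.49 -0.09 -0.61  1.02 -0.05  2.09  1.51]
```

```bash
python3 -m creep '[0,0,-0.0625,0,0.087, 0,0,-0.0625,0,0.087,0,0,-0.0625,0,0.087, 0,0,-0.0625,0,0.087,0,0,-0.0625,0,0.087]'; python3 a.py
```

```text
clock: 5.6
position: [365.2, 38.7, 765.3]
tool_rot: [-0.115, 2.785, 0.022]
wrist_force: [0.6, 0.6, -0.4]
finger_gap: 1.0
t 5.6 pos [365.16  38.71 765.33] F [ 0.58  0.62 -0.41] M [ 0.01  0.43 -0.  ] gap 87.0
[[-0.93 -0.08  0.35]
 [-0.08  1.    0.03]
 [-0.35  0.   -0.94]]
q [ 0.43 -0.17 -0.45  0.85 -0.11  2.09  1.55]
```

```bash
python3 -m creep '[0,0,-0.0625,0,0.087, 0,0,-0.0625,0,0.087,0,0,-0.0625,0,0.087]'; python3 a.py
```

```text
clock: 5.98
position: [344.6, 40.3, 818.8]
tool_rot: [-0.112, 2.657, 0.022]
wrist_force: [0.1, 0.1, 0.3]
finger_gap: 1.0
t 5.975 pos [344.61  40.33 818.76] F [0.13 0.15 0.32] M [-0.    0.58 -0.  ] gap 87.0
[[-0.88 -0.08  0.46]
 [-0.08  1.    0.04]
 [-0.46 -0.   -0.89]]
q [ 0.08 -0.2  -0.25  0.76 -0.    2.09  1.48]
```

```bash
python3 -m creep '[0,0,-0.0625,0,0.087, 0,0,-0.0625,0,0.087,0,0,-0.0625,0,0.087]'; python3 a.py
```

```text
clock: 6.35
position: [334.1, 51.0, 873.7]
tool_rot: [-0.111, 2.53, 0.004]
wrist_force: [0.9, 0.9, -0.1]
finger_gap: 1.001
t 6.35 pos [334.14  51.05 873.68] F [ 0.93  0.87 -0.07] M [0.03 0.71 0.  ] gap 87.1
[[-0.82 -0.08  0.57]
 [-0.08  1.    0.03]
 [-0.57 -0.02 -0.82]]
q [ 0.09 -0.19 -0.33  0.63  0.06  2.09  1.46]
```

```bash
python3 -m creep '[0,0,-0.0625,0,0.087, 0,0,-0.0625,0,0.087]'; python3 a.py
```

```text
clock: 6.6
position: [320.9, 66.1, 914.3]
tool_rot: [-0.12, 2.431, -0.021]
wrist_force: [-0.6, -0.3, 0.8]
finger_gap: 0.999
t 6.6 pos [320.93  66.12 914.28] F [-0.63 -0.33  0.81] M [0.   0.79 0.03] gap 86.9
[[-0.76 -0.08  0.65]
 [-0.09  1.    0.02]
 [-0.65 -0.05 -0.76]]
q [ 0.2  -0.18 -0.48  0.52  0.11  2.09  1.46]
```

```bash
python3 -m creep '[0,0,0,4.4,0.087]'; python3 - <<'E'
from h import *
p=camera('top'); cv2.imwrite('pics/top3.png',p['frame'])
c=p['frame'][130:280,260:490]; cv2.imwrite('pics/top3z.png',cv2.resize(c,None,fx=3.4,fy=3.4,interpolation=cv2.INTER_CUBIC))
for t in ['cabinet','opening','handle_right','jar_end','jar_next','jar_mid','door_left']:
    r=spot_point(p,t); print(t,[(np.array(x['xyz']),round(x['score'],2)) for x in r[:3]])
st()
E
```

```text
clock: 6.72
position: [319.1, 66.8, 915.6]
tool_rot: [-0.026, 2.43, 0.015]
wrist_force: [-0.1, -0.4, 0.7]
finger_gap: 1.001
cabinet [(array([ 554. , -116. ,    1.2]), 0.72)]
opening [(array([ 548.1, -274. ,  125. ]), 0.92)]
handle_right [(array([ 522.1, -331.7,  150.4]), 0.66)]
jar_end [(array([ 630.2, -362.9,   43.8]), 0.64)]
jar_next []
jar_mid []Traceback (most recent call last):
  File "<stdin>", line 5, in <module>
ValueError: it knows: cabinet, egg_timer, empty_place, handle_right, jar_end, jar_far, jar_mid, jar_next, opening, spice_jar
```

View pics/top3z.png

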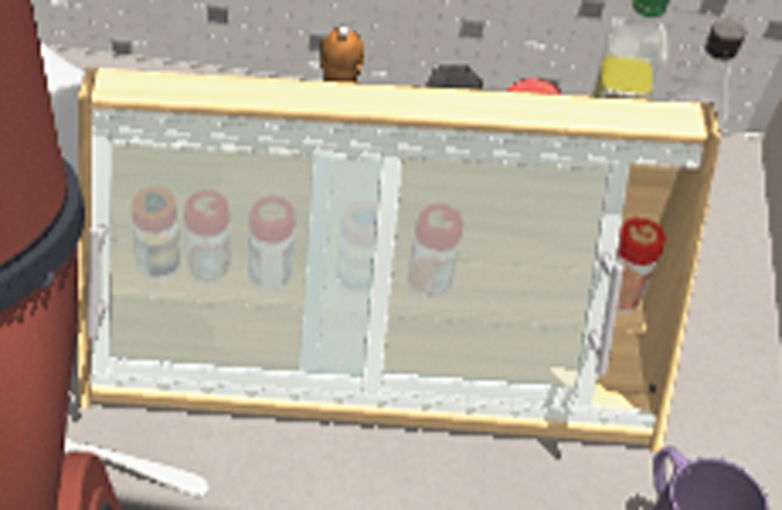

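```bash
cat > fit.py <<'E'
from h import *
from scipy.optimize import least_squares
def cab2w(c,pt):
    a=c[2]; return np.array([c[0]+np.cos(a)*pt[0]-np.sin(a)*pt[1], c[1]+np.sin(a)*pt[0]+np.cos(a)*pt[1], pt[2]])
CAB=None
E
python3 - <<'E'
from fit import *
p=camera('top')
z=lambda u,v:np.array([260+u/3.4,130+v/3.4])
obs=[((-99,290,0),z(84,408)),((-99,-290,0),z(656,449)),((65,290,285),z(82,105)),((65,-290,285),z(710,142)),((99,-290,285),z(718,106)),((99,290,285),z(88,70))]
f=lambda c:np.concatenate([proj(p,cab2w(c,a))-b for a,b in obs])
s=least_squares(f,[556,-115,.09]); print(s.x,np.degrees(s.x[2])); print(f(s.x).reshape(-1,2))
c=s.x
for n,pt in dict(opening=(-25.7,-156.5,127),empty=(51,-156.5,45),jar_end=(51,-252.5,45)).items(): print(n,cab2w(c,pt))
im=cv2.resize(p['frame'][130:280,260:490],None,fx=3.4,fy=3.4,interpolation=cv2.INTER_CUBIC)
def L(a,b,col=(0,0,255)):
    q=[tuple(int(t) for t in (proj(p,cab2w(c,x))-[260,130])*3.4) for x in (a,b)]; cv2.line(im,q[0],q[1],col,1)
for s_ in (1,-1):
    L((-99,290*s_,0),(65,290*s_,285)); L((65,290*s_,285),(99,290*s_,285))
for a in [(-99,0),(65,285),(99,285)]: L((a[0],290,a[1]),(a[0],-290,a[1]))
# left handle: bar axis 38 in front; normal outward (-.866,.5)
def face(y,s,d): return (-99+ s*.5-d*.866, y, s*.866+d*.5)
for hy in (268,-207): 
    L(face(hy,150-55,38),face(hy,150+55,38),(255,0,255))
# circles empty place
for t in np.linspace(0,6.28,20): L((51+21*np.cos(t),-156.5+21*np.sin(t),45),(51+21*np.cos(t+.3),-156.5+21*np.sin(t+.3),45),(255,0,0))
cv2.imwrite('pics/fit1.png',im)
E
```

```text
[ 553.48 -118.65    0.1 ] 5.869224751328872
[[-1.77  0.99]
 [ 1.95  1.99]
 [-1.28 -2.65]
 [ 3.14 -2.66]
 [-0.95  0.01]
 [-1.32  0.2 ]]
opening [ 543.92 -276.96  127.  ]
empty [ 620.22 -269.12   45.  ]
jar_end [ 630.04 -364.61   45.  ]
```

View pics/fit1.png

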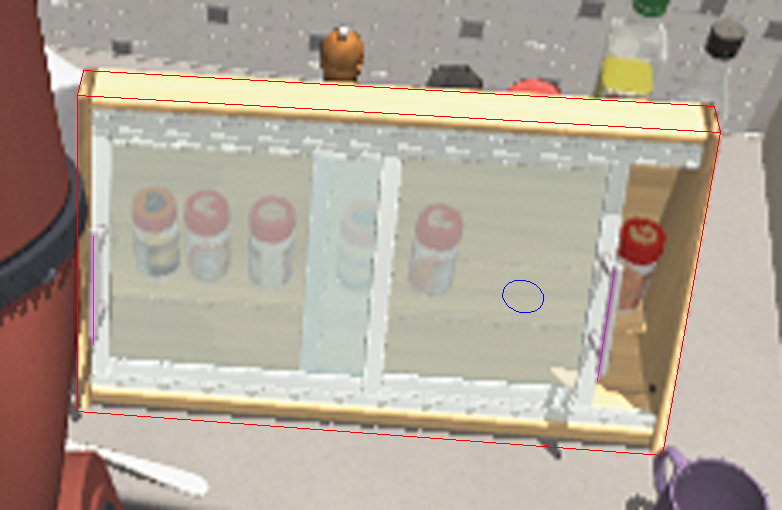

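```bash
cat > go.py <<'E'
# usage: go.py x y z [n]: tool-axis shift to world target
from h import *
import sys
o=observe(); M=R.from_rotvec(o['tool_rot']).as_matrix(); p=np.array(o['position'])
t=np.array([float(a) for a in sys.argv[1:4]]); d=M.T@(t-p)/1000
n=int(sys.argv[4]) if len(sys.argv)>4 else 1
print('t',o['clock'],'pos',p,'F',np.array(o['wrist_force']),'total',np.round(d,4),'per row',np.round(d/n,4)); print(M[:,1],M[:,2], 'q',np.array(o['joint_pos']))
E
python3 go.py 476 -329 204 14
```

```text
t 7.125 pos [321.18  65.26 914.11] F [0.15 0.57 0.15] total [ 0.35 -0.4   0.63] per row [ 0.03 -0.03  0.05]
[-0.02  1.    0.  ] [ 0.65  0.02 -0.76] q [ 0.22 -0.18 -0.49  0.52  0.1   2.09  1.38]
```

```bash
sed -i 's/^import sys/import sys\nnp.set_printoptions(precision=4,suppress=True)/' go.py; python3 -m creep '[0.025,-0.028,0.045,0,0.04,0.025,-0.028,0.045,0,0.04,0.025,-0.028,0.045,0,0.04,0.025,-0.028,0.045,0,0.04,0.025,-0.028,0.045,0,0.04]' ; python3 go.py 476 -329 204 9
```

```text
clock: 7.75
position: [409.8, -39.0, 749.8]
tool_rot: [-0.044, 2.482, -0.002]
wrist_force: [1.8, -0.8, 0.7]
finger_gap: 0.522
t 7.75 pos [409.8092 -38.953  749.8412] F [ 1.7913 -0.8126  0.7284] total [ 0.2911 -0.2852  0.4694] per row [ 0.0323 -0.0317  0.0522]
[-0.0312  0.9994 -0.0123] [ 0.6121  0.0094 -0.7908] q [ 0.4936 -0.381  -0.2004  1.1924 -0.2563  1.6763  1.7764]
```

```bash
python3 -m creep '[0.025,-0.032,0.048,0,0.04,0.025,-0.032,0.048,0,0.04,0.025,-0.032,0.048,0,0.04,0.025,-0.032,0.048,0,0.04]' ; python3 go.py 476 -329 204 5
```

```text
clock: 8.25
position: [465.7, -177.3, 549.8]
tool_rot: [-0.041, 2.506, 0.007]
wrist_force: [1.1, -0.8, -0.7]
finger_gap: 0.464
t 8.25 pos [ 465.7112 -177.3236  549.7932] F [ 1.1026 -0.7619 -0.6776] total [ 0.2011 -0.1502  0.2822] per row [ 0.0402 -0.03    0.0564]
[-0.0311  0.9995 -0.0049] [ 0.5932  0.0145 -0.8049] q [ 0.6869 -0.3696 -0.117   1.6416 -0.3904  1.3316  2.158 ]
```

```bash
python3 -m creep '[0.035,-0.027,0.05,0,0.04,0.035,-0.027,0.05,0,0.04,0.035,-0.027,0.05,0,0.04,0.035,-0.027,0.05,0,0.035]' ; python3 go.py 476 -329 204 3
```

```text
clock: 8.75
position: [474.4, -278.3, 321.8]
tool_rot: [-0.043, 2.506, 0.007]
wrist_force: [0.1, -0.7, 1.2]
finger_gap: 0.425
t 8.75 pos [ 474.4482 -278.2559  321.7607] F [ 0.0617 -0.7404  1.2167] total [ 0.0701 -0.0502  0.0949] per row [ 0.0234 -0.0167  0.0316]
[-0.0324  0.9995 -0.0052] [ 0.5932  0.015  -0.8049] q [ 0.6747 -0.2433  0.0407  2.0108 -0.5061  0.9421  2.5332]
```

```bash
for i in 1 2 3; do python3 -m creep '[0,0,0,10.6,0.035,0,0,0,10.6,0.035,0,0,0,10.6,0.035,0,0,0,10.6,0.035,0,0,0,10.6,0.035]' >/dev/null; done; python3 -m creep '[0,0,0,10.6,0.035,0,0,0,10.4,0.035]'; python3 go.py 476 -329 204 3
```

```text
clock: 10.88
position: [474.7, -277.5, 323.4]
tool_rot: [-2.977, -0.042, -0.978]
wrist_force: [-0.4, -0.6, -0.7]
finger_gap: 0.406
t 10.875 pos [ 474.6864 -277.4853  323.3932] F [-0.4305 -0.5652 -0.6612] total [-0.071   0.0514  0.0961] per row [-0.0237  0.0171  0.032 ]
[ 0.0279 -0.9996  0.0008] [ 0.593   0.0159 -0.805 ] q [ 1.0944 -0.2319 -0.3087  1.9922 -0.6257  0.9883 -0.5149]
```

```bash
python3 -m creep '[-0.024,0.017,0.032,0,0.032,-0.024,0.017,0.032,0,0.032,-0.023,0.017,0.032,0,0.032]' ; python3 go.py 528 -329 143.5 1; python3 - <<'E'
from h import *
for n in('top','wrist'):
    p=camera(n); cv2.imwrite(f'pics/{n}4.png',p['frame'])
    r=spot_point(p,'handle_right'); print([(np.array(x['xyz']),round(x['score'],2)) for x in r[:3]])
    if n=='top':
        for t in ['spice_jar','egg_timer']:
            r=spot_point(p,t); print(t,[(np.array(x['xyz']),round(x['score'],2)) for x in r[:3]])
E
```

```text
clock: 11.25
position: [476.0, -329.6, 203.2]
tool_rot: [-2.979, -0.051, -0.979]
wrist_force: [0.5, -0.5, 0.6]
finger_gap: 0.366
t 11.25 pos [ 476.0358 -329.5669  203.2032] F [ 0.4687 -0.5447  0.6113] total [0.0064 0.0008 0.0789] per row [0.0064 0.0008 0.0789]
[ 0.0325 -0.9995  0.0052] [ 0.5931  0.0151 -0.805 ] q [ 1.0918 -0.0456 -0.2693  2.0921 -0.7092  0.7731 -0.2772]
[]
spice_jar []
egg_timer [(array([509.7, 463.1,  -2.2]), 0.61)]
[(array([ 521.8, -326.7,  149. ]), 0.65)]
```

View pics/top4.png

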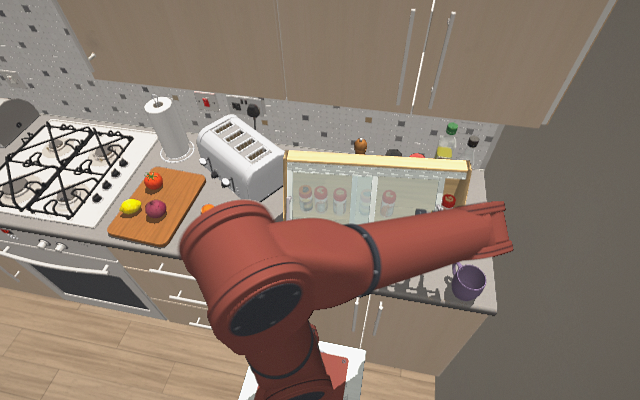

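View pics/wrist4.png

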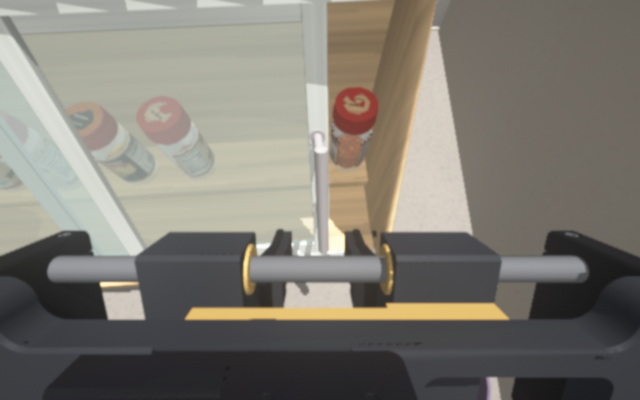

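```bash
python3 -m creep '[0.003,0,0.039,0,0.032,0.003,0,0.039,0,0.032]' ; python3 - <<'E'
from h import *
st()
p=camera('wrist'); cv2.imwrite('pics/wrist5.png',p['frame'])
E
```

```text
clock: 11.8
position: [529.2, -328.6, 148.0]
tool_rot: [-2.981, -0.052, -0.986]
wrist_force: [0.4, -1.0, -0.5]
finger_gap: 0.367
t 11.8 pos [ 529.22 -328.56  148.02] F [ 0.4  -1.02 -0.52] M [-0.09  0.83 -0.01] gap 31.9
[[ 0.8   0.03  0.6 ]
 [ 0.03 -1.    0.01]
 [ 0.6   0.01 -0.8 ]]
q [ 1.04  0.09 -0.32  2.08 -0.73  0.6  -0.28]
```

View pics/wrist5.png

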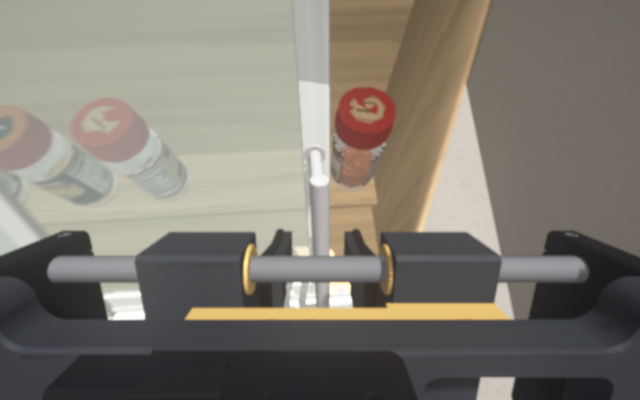

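```bash
python3 -m creep '[-0.0003,-0.006,-0.0003,0,0.032,-0.0003,-0.007,-0.0003,0,0.032,-0.0005,-0.01,-0.0005,0,0.032,-0.0007,-0.015,-0.0007,0,0.032,-0.0009,-0.018,-0.0009,0,0.032]'; python3 go.py 510.6 -138.6 148 1
```

```text
clock: 12.48
position: [521.9, -271.3, 146.7]
tool_rot: [-2.979, -0.05, -0.982]
wrist_force: [-0.0, -1.8, 2.4]
finger_gap: 0.37
t 12.475 pos [ 521.9173 -271.2546  146.654 ] F [-0.0064 -1.8336  2.3792] total [-0.0044 -0.1329 -0.0059] per row [-0.0044 -0.1329 -0.0059]
[ 0.0318 -0.9995  0.0058] [ 0.5942  0.0143 -0.8042] q [ 1.      0.0049 -0.3632  2.1761 -0.749   0.563  -0.3352]
```

```bash
python3 -m creep '[-0.0008,-0.018,-0.0008,0,0.032,-0.0008,-0.018,-0.0008,0,0.032,-0.0008,-0.018,-0.0008,0,0.032,-0.0007,-0.016,-0.0007,0,0.032,-0.0006,-0.012,-0.0006,0,0.032]'; python3 go.py 510.6 -138.6 148 1;python3 - <<'E'
from h import *
p=camera('top')
r=spot_point(p,'handle_right'); print([(np.array(x['xyz']),round(x['score'],2)) for x in r[:3]])
p=camera('wrist'); cv2.imwrite('pics/wrist6.png',p['frame'])
E
```

```text
clock: 13.1
position: [513.9, -188.8, 146.1]
tool_rot: [-2.978, -0.052, -0.979]
wrist_force: [0.3, -1.7, -0.3]
finger_gap: 0.366
t 13.1 pos [ 513.9258 -188.83    146.1322] F [ 0.2603 -1.6987 -0.2772] total [-0.0001 -0.0503 -0.0027] per row [-0.0001 -0.0503 -0.0027]
[ 0.0331 -0.9994  0.0047] [ 0.5932  0.0159 -0.8049] q [ 0.9393 -0.1221 -0.4475  2.2868 -0.7604  0.512  -0.4675]
[]
```

View pics/wrist6.png

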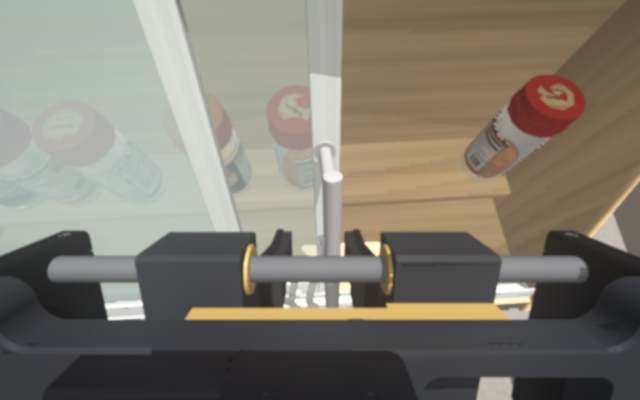

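```bash
python3 -m creep '[-0.0004,-0.01,-0.0004,0,0.032,-0.0004,-0.01,-0.0004,0,0.032,-0.0004,-0.009,-0.0004,0,0.032,-0.0003,-0.006,-0.0003,0,0.032]'; python3 go.py 510.6 -138.6 148 1
```

```text
clock: 13.75
position: [510.9, -154.5, 146.5]
tool_rot: [-2.979, -0.051, -0.98]
wrist_force: [0.4, -0.8, -0.6]
finger_gap: 0.368
t 13.75 pos [ 510.9122 -154.5375  146.5472] F [ 0.4128 -0.7965 -0.6084] total [ 0.0011 -0.0159 -0.0011] per row [ 0.0011 -0.0159 -0.0011]
[ 0.0329 -0.9994  0.005 ] [ 0.5936  0.0155 -0.8046] q [ 0.9175 -0.1753 -0.4969  2.3241 -0.7591  0.4933 -0.5414]
```

```bash
python3 -m creep '[-0.0002,-0.005,-0.0002,0,0.032,-0.0002,-0.005,-0.0002,0,0.032,-0.0001,-0.004,-0.0002,0,0.032]'; python3 -m creep '[-0.0001,-0.004,-0.0002,0,0.032,-0.0001,-0.004,-0.0002,0,0.032]'
```

```text
clock: 14.12
position: [509.6, -141.0, 146.6]
tool_rot: [-2.979, -0.051, -0.98]
wrist_force: [-0.3, -0.4, -0.8]
finger_gap: 0.373
clock: 14.38
position: [509.0, -134.5, 146.8]
tool_rot: [-2.98, -0.048, -0.982]
wrist_force: [6.2, -15.7, -10.6]
finger_gap: 0.372
```

```bash
python3 -m creep '[0.0002,0.006,0.0003,0,0.032,0.0002,0.005,0.0003,0,0.032]'; python3 - <<'E'
from h import *
p=camera('wrist'); cv2.imwrite('pics/wrist7.png',p['frame'])
r=spot_point(p,'handle_right'); print([(np.array(x['xyz']),round(x['score'],2)) for x in r[:3]])
p=camera('scene'); cv2.imwrite('pics/scene7.png',p['frame'])
E
```

```text
clock: 14.62
position: [510.3, -144.3, 146.8]
tool_rot: [-2.978, -0.051, -0.98]
wrist_force: [-1.1, -0.4, 0.7]
finger_gap: 0.371
[(array([ 502.9, -144. ,  149.6]), 0.9)]
```

View pics/wrist7.png

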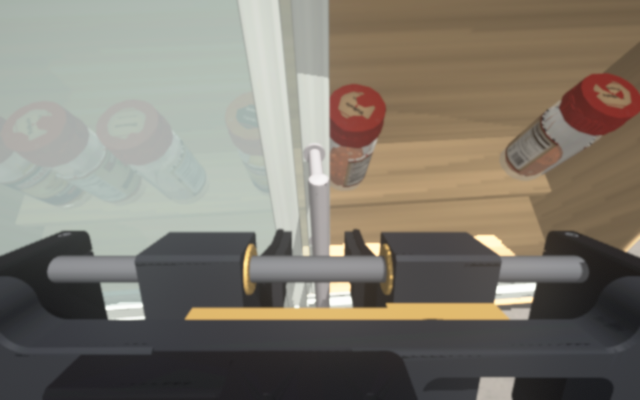

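View pics/scene7.png

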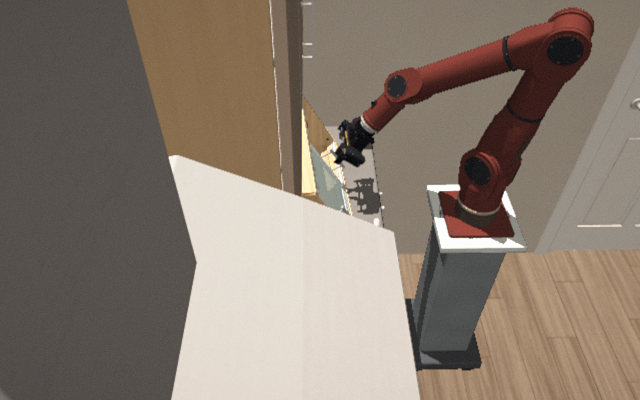

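```bash
python3 -m creep '[0,0,-0.03,0,0.032,0,0,-0.05,0,0.04]'; python3 - <<'E'
from h import *
p=camera('wrist'); cv2.imwrite('pics/wrist8.png',p['frame'])
for t in ['jar_next','jar_end','opening','empty_place']:
    r=spot_point(p,t); print(t,[(np.array(x['xyz']),round(x['score'],2)) for x in r[:4]])
E
python3 go.py 450 100 330 5
```

```text
clock: 15.02
position: [461.7, -146.4, 210.2]
tool_rot: [-2.98, -0.047, -0.975]
wrist_force: [1.2, -0.2, 1.0]
finger_gap: 0.414
jar_next [(array([ 615.4, -166.8,   45.8]), 0.91)]
jar_end [(array([ 634.2, -360.7,   44.6]), 0.94)]
opening [(array([ 546.2, -270.7,  127.6]), 0.98)]
empty_place [(array([ 621.7, -267.6,   44.2]), 0.67)]
t 15.275 pos [ 463.6374 -144.8256  210.595 ] F [ 0.0468 -0.2536 -0.6612] total [ 0.0675 -0.2445 -0.1002] per row [ 0.0135 -0.0489 -0.02  ]
[ 0.0346 -0.9994  0.0053] [ 0.5938  0.0163 -0.8045] q [ 0.7583 -0.3805 -0.2813  2.3313 -0.6351  0.6916 -0.6708]
```

View pics/wrist8.png

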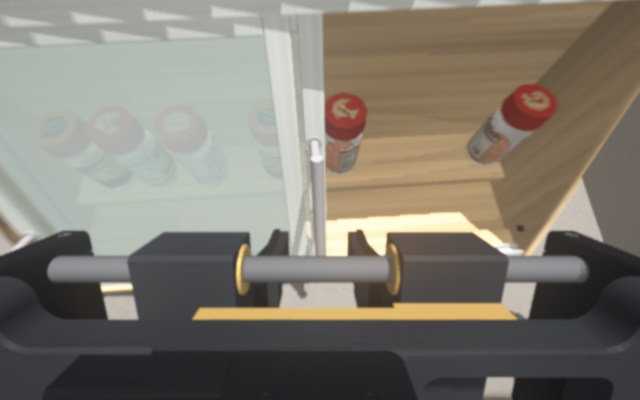

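```bash
python3 -m creep '[0.025,-0.045,-0.018,0,0.087,0.025,-0.045,-0.018,0,0.087,0.025,-0.045,-0.018,0,0.087,0.015,-0.05,-0.018,0,0.087,0.0,-0.06,0,0,0.087]'; python3 go.py 430 349 210 5
```

```text
clock: 15.9
position: [523.1, 81.2, 300.1]
tool_rot: [-2.975, -0.065, -0.937]
wrist_force: [1.3, 1.2, 0.4]
finger_gap: 0.942
t 15.9 pos [523.1127  81.1665 300.0745] F [1.2914 1.1856 0.4018] total [-0.119  -0.2711  0.0294] per row [-0.0238 -0.0542  0.0059]
[ 0.0461 -0.9989 -0.0081] [ 0.5724  0.0331 -0.8193] q [ 0.1055 -0.3758 -0.3441  2.1249 -0.0167  0.7706 -1.7737]
```

```bash
python3 -m creep '[-0.022,-0.054,0,0,0.087,-0.022,-0.054,0,0,0.087,-0.022,-0.054,0,0,0.087,-0.022,-0.054,0,0,0.087,-0.022,-0.054,0,0,0.087]'; python3 - <<'E'
from h import *
for n in ('wrist','top'):
    p=camera(n); cv2.imwrite(f'pics/{n}9.png',p['frame'])
    for t in ['spice_jar','egg_timer']:
        r=spot_point(p,t); print(t,[(np.array(x['xyz']),round(x['score'],2)) for x in r[:4]])
E
python3 go.py 430 349 190 1
```

```text
clock: 16.52
position: [422.9, 335.1, 239.3]
tool_rot: [-2.978, -0.069, -0.932]
wrist_force: [0.6, -0.1, 0.5]
finger_gap: 0.997
spice_jar [(array([487.4, 354.1,  -4.1]), 0.72)]
egg_timer [(array([513.1, 463.4,  -4.4]), 0.87)]
spice_jar [(array([481.9, 351.9,  -0. ]), 0.54)]
egg_timer [(array([512.4, 462. ,  -1.6]), 0.68)]
t 16.825 pos [426.7637 329.0902 240.1875] F [-0.2756  0.2881 -0.6925] total [-0.0254 -0.0195  0.0436] per row [-0.0254 -0.0195  0.0436]
[ 0.0392 -0.9992 -0.0054] [ 0.5702  0.0268 -0.821 ] q [ 0.1492 -0.2758 -1.0476  2.0789  0.3012  0.8226 -2.6271]
```

View pics/wrist9.png

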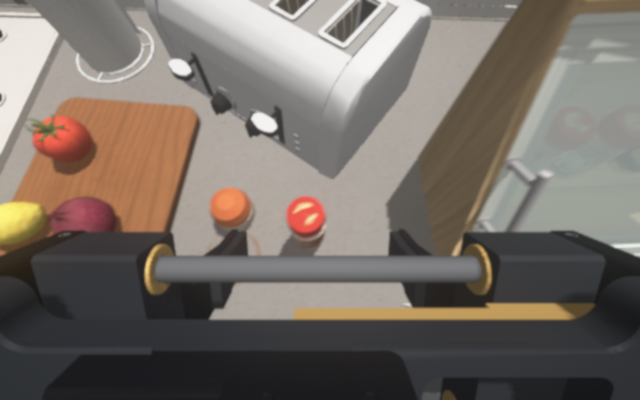

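View pics/top9.png

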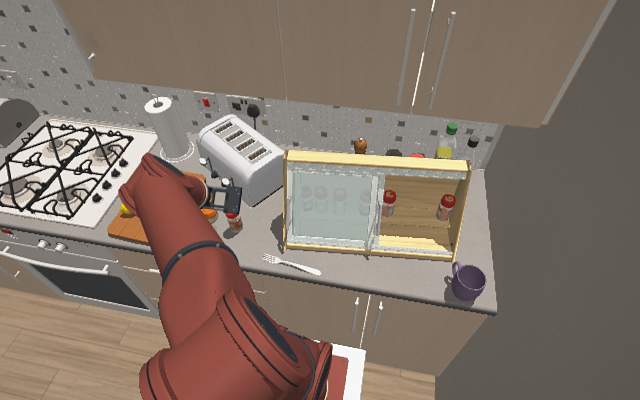

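```bash
python3 - <<'E'
from h import *
p=camera('wrist')
print(proj(p,[484,352.5,106]),proj(p,[484,352.5,85]))
m=masks_of(p,'spice_jar')
if m:
    print(m[0]['score']); v,u=np.nonzero(m[0]['region']); print(u.min(),u.max(),v.min(),v.max())
f=p['frame']; hsv=cv2.cvtColor(f,cv2.COLOR_BGR2HSV)
r=((hsv[...,0]<6)|(hsv[...,0]>172))&(hsv[...,1]>170)
r[:, :270]=0; r[:,350:]=0; r[:180]=0; r[250:]=0
v,u=np.nonzero(r); print('red',u.min(),u.max(),v.min(),v.max(),u.mean(),v.mean())
E
python3 go.py 430 352 180 3
```

```text
[299.64 218.21] [300.79 223.26]
0.86
282 321 199 251
red 285 318 201 234 299.325 222.34166666666667
t 16.925 pos [426.9066 329.0327 240.56  ] F [-0.7945 -0.1279  0.5266] total [-0.0314 -0.0225  0.0521] per row [-0.0105 -0.0075  0.0174]
[ 0.0389 -0.9992 -0.006 ] [ 0.5705  0.0271 -0.8208] q [ 0.1473 -0.2759 -1.0455  2.0788  0.3014  0.8227 -2.6274]
```

```bash
python3 -m creep '[-0.017,-0.011,0.025,0,0.087,-0.017,-0.011,0.025,0,0.087]'; python3 go.py 495 353 77.5 3
```

```text
clock: 17.18
position: [421.6, 341.7, 189.9]
tool_rot: [-2.969, -0.065, -0.93]
wrist_force: [-15.7, 15.3, -11.9]
finger_gap: 1.0
t 17.175 pos [421.6306 341.699  189.9176] F [-15.7058  15.2631 -11.8664] total [-0.0036 -0.006   0.1345] per row [-0.0012 -0.002   0.0448]
[ 0.0483 -0.9987 -0.0156] [ 0.5693  0.0404 -0.8211] q [ 0.4009 -0.2917 -1.3051  2.1331  0.2732  0.7003 -2.6539]
```

```bash
for i in 1 2 3; do python3 -m creep '[0,0,0,-10.6,0.087,0,0,0,-10.6,0.087,0,0,0,-10.6,0.087,0,0,0,-10.6,0.087,0,0,0,-10.6,0.087]' |head -2; done; python3 -m creep '[0,0,0,-10.6,0.087,0,0,0,-10.4,0.087]'; python3 a.py; python3 go.py 495 353 77.5 3
```

```text
clock: 17.8
position: [421.7, 340.8, 190.1]
clock: 18.42
position: [421.7, 340.9, 190.0]
clock: 19.05
position: [421.7, 340.8, 190.0]
clock: 19.3
position: [421.7, 340.8, 190.0]
tool_rot: [-0.063, 2.535, 0.034]
wrist_force: [-0.6, 0.4, 0.9]
finger_gap: 0.999
t 19.3 pos [421.67 340.8  189.98] F [-0.59  0.43  0.95] M [0.05 0.72 0.05] gap 87.0
[[-0.82 -0.05  0.57]
 [-0.04  1.    0.04]
 [-0.57  0.01 -0.82]]
q [-0.16 -0.12 -0.88  2.14  0.57  0.8   0.23]
t 19.3 pos [421.6748 340.7969 189.984 ] F [-0.5914  0.4344  0.9498] total [0.0035 0.0071 0.1346] per row [0.0012 0.0024 0.0449]
[-0.0527  0.9986  0.0105] [ 0.5686  0.0387 -0.8217] q [-0.1558 -0.1236 -0.8803  2.1431  0.5698  0.803   0.226 ]
```

```bash
python3 -m creep '[0.003,0.007,0.02,0,0.087,0,0,0.04,0,0.087]';  python3 - <<'E'
from h import *
p=camera('wrist'); cv2.imwrite('pics/wrist10.png',p['frame'])
r=spot_point(p,'spice_jar'); print([(np.array(x['xyz']),round(x['score'],2)) for x in r[:4]])
E
python3 go.py 495 353 77.5 1
```

```text
clock: 19.55
position: [453.7, 351.7, 140.3]
tool_rot: [-0.057, 2.531, 0.039]
wrist_force: [1.3, -0.0, 0.1]
finger_gap: 0.994
[(array([485.9, 352.1,  -3.1]), 0.9)]
t 19.65 pos [453.1995 348.0226 135.0324] F [ 0.484  -1.4026 -0.8876] total [-0.0021  0.0024  0.0712] per row [-0.0021  0.0024  0.0712]
[-0.0457  0.9989  0.0113] [ 0.5644  0.0351 -0.8248] q [-0.1337  0.0633 -0.919   2.1488  0.8262  0.773   0.0129]
```

View pics/wrist10.png

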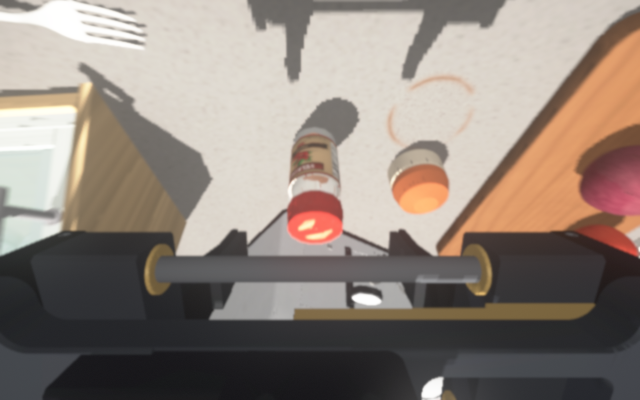

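```bash
python3 -m creep '[-0.001,0.002,0.035,0,0.087,-0.001,0,0.03,0,0.087,0,0,0.006,0,0.087]';  python3 go.py 495 353 77.5 1;python3 - <<'E'
from h import *
p=camera('wrist'); cv2.imwrite('pics/wrist11.png',p['frame'])
E
```

```text
clock: 20.02
position: [494.7, 354.3, 80.8]
tool_rot: [-0.055, 2.537, 0.034]
wrist_force: [-0.7, 0.6, -0.0]
finger_gap: 0.996
t 20.025 pos [494.664  354.339   80.8442] F [-0.7392  0.5891 -0.0329] total [ 0.0017 -0.0014  0.0029] per row [ 0.0017 -0.0014  0.0029]
[-0.0472  0.9988  0.0123] [ 0.5671  0.0369 -0.8228] q [-0.1754  0.2494 -0.8587  2.1327  1.086   0.7591 -0.165 ]
```

View pics/wrist11.png

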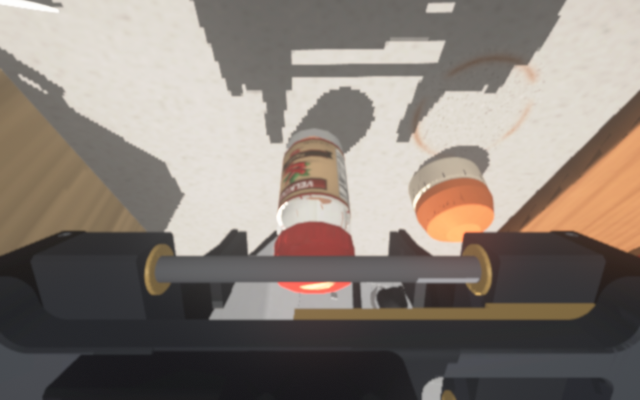

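```bash
python3 -m creep '[0.001,-0.001,0.002,0,0.06,0,0,0,0,0.035,0,0,0,0,0.03,0,0,0,0,0.03,0,0,0,0,0.03]' 20; python3 a.py
```

```text
clock: 20.7
position: [495.0, 354.5, 80.0]
tool_rot: [-0.056, 2.534, 0.037]
wrist_force: [0.5, -0.2, 0.5]
finger_gap: 0.515
t 20.7 pos [495.01 354.55  79.99] F [ 0.49 -0.19  0.54] M [-0.06  0.64 -0.04] gap 44.8
[[-0.82 -0.05  0.57]
 [-0.03  1.    0.04]
 [-0.57  0.01 -0.82]]
q [-0.17  0.25 -0.86  2.14  1.09  0.76 -0.17]
```

```bash
python3 -m creep '[-0.01,0,-0.015,0,0.03,-0.034,0,-0.049,0,0.03,-0.034,0,-0.05,0,0.03]'; python3 go.py 540 80 300 6; python3 - <<'E'
from h import *
p=camera('top'); cv2.imwrite('pics/top12.png',p['frame'])
E
```

```text
clock: 21.08
position: [493.5, 352.5, 218.6]
tool_rot: [-0.058, 2.537, 0.037]
wrist_force: [1.7, -0.3, -0.2]
finger_gap: 0.503
t 21.075 pos [493.5083 352.4627 218.6218] F [ 1.6756 -0.3376 -0.2281] total [-0.0754 -0.2733 -0.0513] per row [-0.0126 -0.0456 -0.0085]
[-0.0496  0.9987  0.0134] [ 0.5672  0.0392 -0.8227] q [-0.0069 -0.0008 -0.9466  2.0013  0.6337  0.8358  0.3015]
```

View pics/top12.png

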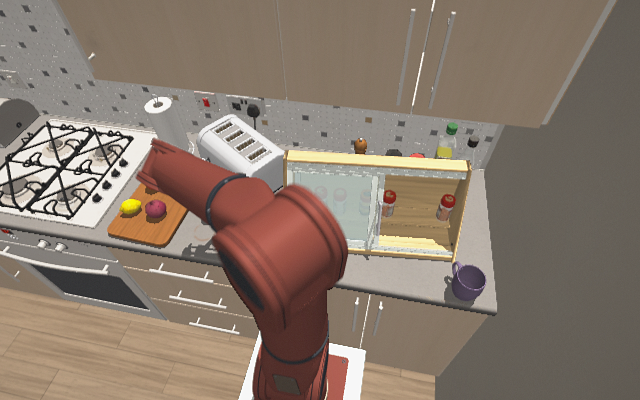

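```bash
python3 -m creep '[-0.0126,-0.0456,-0.0085,0,0.03,-0.0126,-0.0456,-0.0085,0,0.03,-0.0126,-0.0456,-0.0085,0,0.03,-0.0126,-0.0456,-0.0085,0,0.03,-0.0126,-0.0456,-0.0085,0,0.03]'; python3 a.py; python3 go.py 545 -260 260 6
```

```text
clock: 21.75
position: [532.8, 124.2, 286.2]
tool_rot: [-0.057, 2.534, 0.037]
wrist_force: [0.4, 0.2, -1.2]
finger_gap: 0.509
t 21.75 pos [532.76 124.2  286.16] F [ 0.39  0.24 -1.18] M [-0.05  0.7  -0.02] gap 44.3
[[-0.82 -0.05  0.57]
 [-0.03  1.    0.04]
 [-0.57  0.01 -0.82]]
q [ 0.05 -0.32 -0.4   2.11  0.07  0.74  1.21]
t 21.75 pos [532.7597 124.2026 286.163 ] F [ 0.3851  0.2388 -1.1848] total [ 0.0173 -0.3847  0.0132] per row [ 0.0029 -0.0641  0.0022]
[-0.0492  0.9987  0.0141] [ 0.5695  0.0396 -0.821 ] q [ 0.0539 -0.3191 -0.4031  2.1107  0.0671  0.7423  1.2117]
```

```bash
python3 -m creep '[0.003,-0.05,0,0,0.03,0.003,-0.05,0,0,0.03,0.003,-0.05,0.002,0,0.03,0.003,-0.05,0.003,0,0.03,0.003,-0.05,0.003,0,0.03]'; python3 a.py; python3 go.py 547 -270 250 3
```

```text
clock: 22.38
position: [536.8, -126.0, 266.5]
tool_rot: [-0.056, 2.535, 0.037]
wrist_force: [-0.8, 13.6, 9.8]
finger_gap: 0.515
t 22.375 pos [ 536.82 -126.04  266.52] F [-0.84 13.56  9.79] M [ 4.1  -0.62  1.96] gap 44.8
[[-0.82 -0.05  0.57]
 [-0.03  1.    0.04]
 [-0.57  0.01 -0.82]]
q [ 0.02 -0.3   0.22  2.14 -0.17  0.72  1.96]
t 22.375 pos [ 536.8198 -126.042   266.5205] F [-0.8391 13.555   9.7925] total [ 0.0057 -0.1445  0.0137] per row [ 0.0019 -0.0482  0.0046]
[-0.0486  0.9987  0.0138] [ 0.5686  0.0391 -0.8217] q [ 0.0184 -0.2986  0.216   2.1437 -0.1728  0.7161  1.9562]
```

```bash
python3 - <<'E'
from h import *
p=camera('wrist'); st(); cv2.imwrite('pics/wrist13.png',p['frame'])
p=camera('top'); cv2.imwrite('pics/top13.png',p['frame'])
E
```

```text
t 22.425 pos [ 536.5  -132.58  266.32] F [-1.22 -5.64 -1.07] M [-0.43  0.84 -0.25] gap 45.0
[[-0.82 -0.04  0.57]
 [-0.03  1.    0.04]
 [-0.57  0.01 -0.82]]
q [ 0.02 -0.3   0.23  2.14 -0.17  0.72  1.96]
```

View pics/wrist13.png

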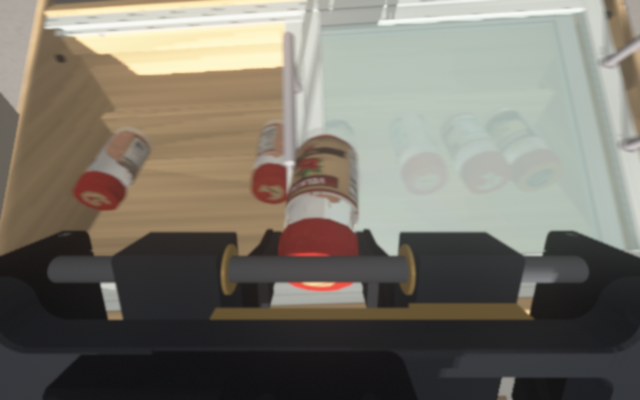

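View pics/top13.png

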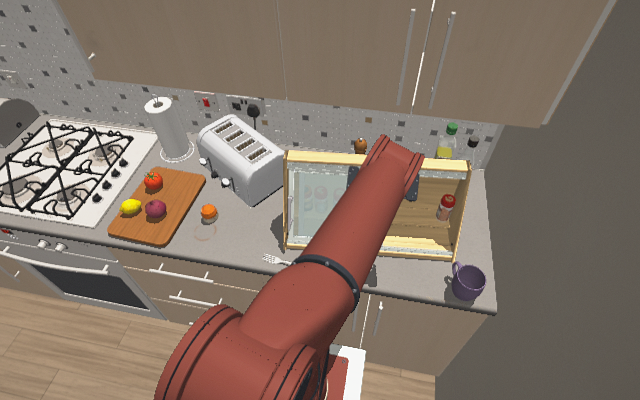

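```bash
python3 -m creep '[-0.006,0.015,-0.008,0,0.03,-0.02,0,-0.03,0,0.03]'; python3 - <<'E'
from h import *
p=camera('wrist'); st(); cv2.imwrite('pics/wrist14.png',p['frame'])
for t in ['spice_jar','handle_right']:
    r=spot_point(p,t); print(t,[(np.array(x['xyz']),round(x['score'],2)) for x in r[:4]])
E
```

```text
clock: 22.72
position: [534.9, -108.3, 310.7]
tool_rot: [-0.058, 2.54, 0.038]
wrist_force: [-0.1, -0.4, 0.4]
finger_gap: 0.516
t 22.775 pos [ 537.31 -109.36  318.45] F [ 1.06 -0.06  4.92] M [-0.07  0.36 -0.03] gap 44.8
[[-0.82 -0.05  0.57]
 [-0.03  1.    0.04]
 [-0.57  0.01 -0.82]]
q [ 0.04 -0.34  0.15  2.07 -0.14  0.82  1.88]
spice_jar [(array([527.9, -99.4, 227.6]), 0.96)]
handle_right [(array([ 506.4, -165.6,  149.6]), 0.64)]
```

View pics/wrist14.png

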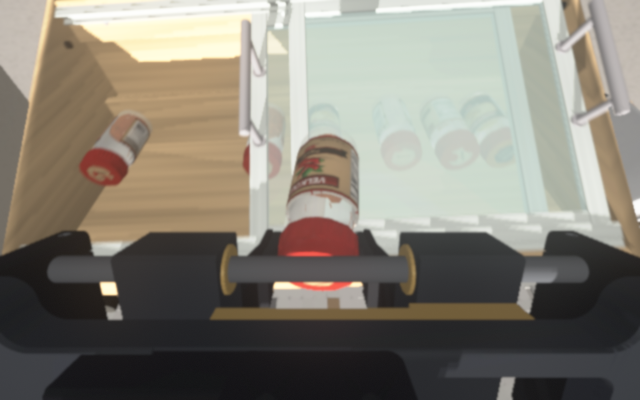

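```bash
python3 go.py 505 300 200 8; python3 -m creep '[0.0,0.05,0.004,0,0.03,0,0.05,0.004,0,0.03,0.003,0.05,0.005,0,0.03,0.007,0.05,0.007,0,0.03,0.012,0.05,0.01,0,0.03]'; python3 go.py 502 300 110 4
```

```text
t 22.875 pos [ 536.9242 -109.7468  315.0734] F [ 0.8316 -0.494  -1.5385] total [0.0785 0.4093 0.092 ] per row [0.0098 0.0512 0.0115]
[-0.0492  0.9987  0.0129] [ 0.5709  0.0387 -0.8201] q [ 0.0381 -0.3342  0.1537  2.0736 -0.1393  0.8124  1.8801]
clock: 23.5
position: [523.3, 141.9, 279.8]
tool_rot: [-0.057, 2.532, 0.037]
wrist_force: [3.7, -6.8, 18.3]
finger_gap: 0.506
t 23.5 pos [523.2701 141.8736 279.7841] F [ 3.6847 -6.7784 18.2645] total [0.1094 0.1566 0.1333] per row [0.0274 0.0392 0.0333]
[-0.0494  0.9987  0.0139] [ 0.571   0.0396 -0.82  ] q [ 0.0813 -0.3297 -0.4705  2.1243  0.0684  0.7348  1.1674]
```

```bash
python3 -m creep '[-0.023,0,-0.033,0,0.03]'; python3 - <<'E'
from h import *
p=camera('wrist'); st(); cv2.imwrite('pics/wrist15.png',p['frame'])
E
```

```text
clock: 23.62
position: [520.4, 143.3, 315.3]
tool_rot: [-0.066, 2.541, 0.036]
wrist_force: [0.4, -1.2, 0.4]
finger_gap: 0.511
t 23.675 pos [523.4  142.03 324.03] F [1.9  0.03 6.51] M [0.01 0.34 0.02] gap 44.2
[[-0.82 -0.05  0.57]
 [-0.04  1.    0.04]
 [-0.57  0.01 -0.82]]
q [ 0.06 -0.35 -0.44  2.05  0.05  0.83  1.2 ]
```

View pics/wrist15.png

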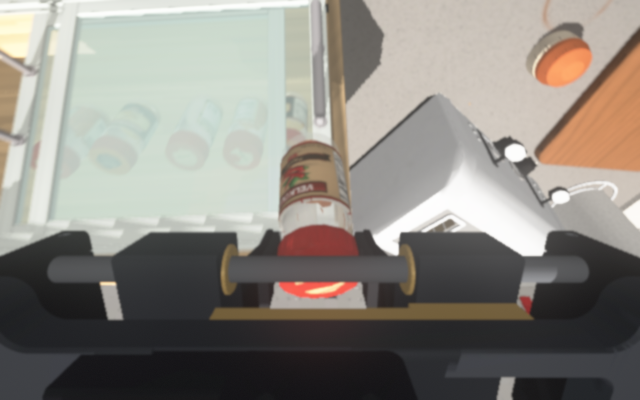

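```bash
python3 -m creep '[0.008,0.053,0.005,0,0.03,0.008,0.053,0.005,0,0.03,0.008,0.053,0.005,0,0.03]'; python3 go.py 502 300 110 4
```

```text
clock: 24.05
position: [503.4, 299.3, 294.8]
tool_rot: [-0.056, 2.535, 0.037]
wrist_force: [1.7, 0.5, -0.9]
finger_gap: 0.513
t 24.05 pos [503.3588 299.3325 294.8451] F [ 1.7316  0.5342 -0.8583] total [ 0.1064 -0.0018  0.1511] per row [ 0.0266 -0.0005  0.0378]
[-0.0485  0.9987  0.0138] [ 0.5688  0.039  -0.8216] q [ 0.1201 -0.1966 -0.8648  1.9592  0.3045  0.8562  0.6964]
```

```bash
python3 go.py 497 330 100 4; python3 -m creep '[0.03,0.01,0.038,0,0.03,0.03,0.01,0.038,0,0.03,0.027,0.008,0.038,0,0.03,0.021,0.002,0.04,0,0.03]';  python3 go.py 497 330 80 1;python3 - <<'E'
from h import *
p=camera('wrist'); st(); cv2.imwrite('pics/wrist16.png',p['frame'])
E
```

```text
t 24.05 pos [503.3588 299.3325 294.8451] F [ 1.7316  0.5342 -0.8583] total [0.1153 0.0282 0.1577] per row [0.0288 0.0071 0.0394]
[-0.0485  0.9987  0.0138] [ 0.5688  0.039  -0.8216] q [ 0.1201 -0.1966 -0.8648  1.9592  0.3045  0.8562  0.6964]
clock: 24.55
position: [500.9, 330.9, 106.3]
tool_rot: [-0.058, 2.535, 0.039]
wrist_force: [1.2, -1.2, -0.3]
finger_gap: 0.508
t 24.55 pos [500.8719 330.9393 106.2928] F [ 1.2237 -1.2161 -0.2923] total [ 0.0182 -0.0011  0.0194] per row [ 0.0182 -0.0011  0.0194]
[-0.0501  0.9986  0.0147] [ 0.5685  0.0406 -0.8217] q [ 0.0768  0.2073 -1.0619  2.1408  1.0341  0.7543 -0.0609]
t 24.6 pos [499.34 328.62  99.02] F [-1.1  -3.33 -5.75] M [-0.19  1.06 -0.07] gap 44.2
[[-0.83 -0.05  0.56]
 [-0.03  1.    0.04]
 [-0.56  0.01 -0.83]]
q [ 0.07  0.22 -1.06  2.15  1.04  0.75 -0.07]
```

View pics/wrist16.png

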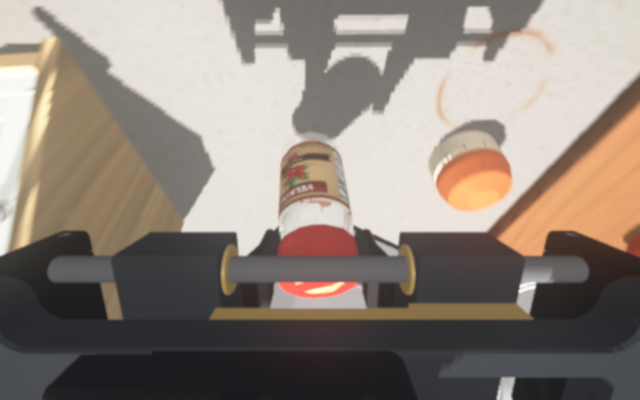

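```bash
python3 -m creep '[0.003,0,0.004,0,0.03,0.003,0,0.004,0,0.03]'; python3 -m creep '[0.003,0,0.004,0,0.03]';python3 -m creep '[0.0015,0,0.002,0,0.03]'
```

```text
clock: 24.85
position: [501.7, 331.2, 99.9]
tool_rot: [-0.056, 2.533, 0.038]
wrist_force: [-0.5, 0.8, -0.8]
finger_gap: 0.511
clock: 24.98
position: [502.0, 331.0, 95.3]
tool_rot: [-0.055, 2.531, 0.038]
wrist_force: [0.1, 0.9, -1.0]
finger_gap: 0.506
clock: 25.1
position: [501.5, 330.7, 91.9]
tool_rot: [-0.056, 2.533, 0.037]
wrist_force: [0.5, -0.5, -0.6]
finger_gap: 0.512
```

```bash
python3 -m creep '[0.003,0,0.004,0,0.03]'; python3 -m creep '[0.0015,0,0.002,0,0.03]';python3 -m creep '[0.0015,0,0.002,0,0.03]'
```

```text
clock: 25.22
position: [501.3, 330.8, 86.5]
tool_rot: [-0.056, 2.533, 0.037]
wrist_force: [0.6, 0.2, -1.4]
finger_gap: 0.512
clock: 25.35
position: [500.8, 330.7, 83.2]
tool_rot: [-0.056, 2.534, 0.037]
wrist_force: [-0.2, 0.2, 0.1]
finger_gap: 0.514
clock: 25.48
position: [500.7, 330.8, 80.7]
tool_rot: [-0.056, 2.535, 0.037]
wrist_force: [-0.2, -0.2, -1.3]
finger_gap: 0.514
```

```bash
python3 -m creep '[0.0015,0,0.002,0,0.03]'; python3 -m creep '[0.0015,0,0.002,0,0.03]';python3 -m creep '[0.0015,0,0.002,0,0.03]';python3 -m creep '[0.0015,0,0.002,0,0.03]'
```

```text
clock: 25.6
position: [501.4, 330.9, 79.0]
tool_rot: [-0.056, 2.533, 0.036]
wrist_force: [0.3, -3.1, 13.3]
finger_gap: 0.509
clock: 25.72
position: [503.1, 330.5, 78.3]
tool_rot: [-0.055, 2.529, 0.034]
wrist_force: [-0.7, -9.9, 24.1]
finger_gap: 0.509
clock: 25.85
position: [504.4, 330.1, 77.3]
tool_rot: [-0.053, 2.526, 0.033]
wrist_force: [-3.1, -10.8, 31.0]
finger_gap: 0.505
clock: 25.98
position: [504.7, 330.2, 75.2]
tool_rot: [-0.053, 2.525, 0.033]
wrist_force: [-1.1, -9.2, 28.2]
finger_gap: 0.506
```

```bash
python3 -m creep '[-0.0025,0,-0.0035,0,0.03]'; python3 -m creep '[0,0,0,0,0.05,0,0,0,0,0.06,0,0,0,0,0.087,0,0,0,0,0.087]'; python3 - <<'E'
from h import *
p=camera('wrist'); st(); cv2.imwrite('pics/wrist17.png',p['frame'])
E
```

```text
clock: 26.1
position: [501.4, 330.6, 76.0]
tool_rot: [-0.055, 2.533, 0.036]
wrist_force: [-0.4, 1.0, -1.2]
finger_gap: 0.506
clock: 26.6
position: [500.2, 330.9, 74.9]
tool_rot: [-0.056, 2.535, 0.037]
wrist_force: [-0.0, 0.3, -0.1]
finger_gap: 0.831
t 26.65 pos [500.26 330.92  74.97] F [0.01 0.35 0.63] M [-0.03  0.69 -0.03] gap 75.9
[[-0.82 -0.05  0.57]
 [-0.03  1.    0.04]
 [-0.57  0.01 -0.82]]
q [ 0.02  0.27 -1.02  2.17  1.15  0.76 -0.18]
```

View pics/wrist17.png

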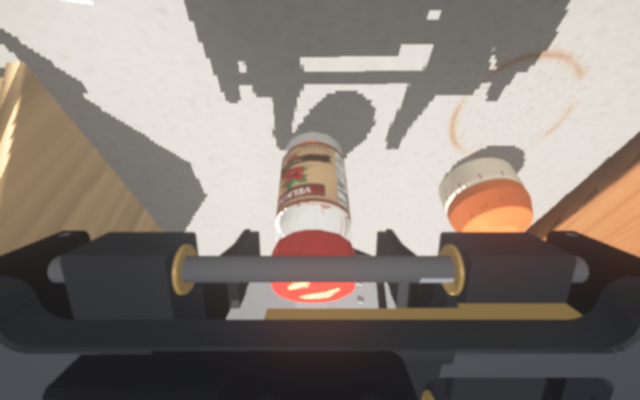

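```bash
python3 -m creep '[0,0,-0.05,0,0.087,0,0,-0.06,0,0.087]'; python3 go.py 515 80 290 6; 
```

```text
clock: 26.9
position: [445.7, 325.2, 153.9]
tool_rot: [-0.054, 2.54, 0.034]
wrist_force: [1.0, -0.5, 1.0]
finger_gap: 0.99
t 26.9 pos [445.728  325.215  153.8705] F [ 0.9523 -0.5459  1.0476] total [-0.1264 -0.2465 -0.0821] per row [-0.0211 -0.0411 -0.0137]
[-0.0464  0.9988  0.0123] [ 0.5644  0.0364 -0.8247] q [ 0.17   -0.0562 -1.1463  2.1711  0.6604  0.7193  0.1822]
```

```bash
python3 -m creep '[-0.022,-0.041,-0.015,0,0.06,-0.022,-0.041,-0.015,0,0.05,-0.022,-0.041,-0.014,0,0.04,-0.022,-0.041,-0.014,0,0.032,-0.022,-0.041,-0.014,0,0.032]'; python3 go.py 490 -166 230 5; 
```

```text
clock: 27.52
position: [504.3, 124.6, 270.7]
tool_rot: [-0.054, 2.539, 0.029]
wrist_force: [0.8, -0.3, 0.0]
finger_gap: 0.519
t 27.525 pos [504.3489 124.6297 270.6612] F [ 0.7816 -0.3462  0.0378] total [ 0.0443 -0.29    0.0159] per row [ 0.0089 -0.058   0.0032]
[-0.0451  0.9989  0.0085] [ 0.5655  0.0326 -0.8241] q [ 0.0013 -0.3704 -0.3855  2.1745  0.0817  0.742   1.1687]
```

```bash
python3 -m creep '[0,-0.05,0,0,0.032,0,-0.05,0,0,0.032,0,-0.05,0,0,0.032,0.01,-0.05,0,0,0.032,0.015,-0.05,0,0,0.032]'; python3 go.py 490 -166 192 3; python3 - <<'E'
from h import *
p=camera('wrist'); cv2.imwrite('pics/wrist18.png',p['frame'])
for t in ['handle_right']:
    r=spot_point(p,t); print(t,[(np.array(x['xyz']),round(x['score'],2)) for x in r[:4]])
E
```

```text
clock: 28.15
position: [501.0, -125.5, 251.9]
tool_rot: [-0.054, 2.544, 0.027]
wrist_force: [1.1, 0.4, 0.3]
finger_gap: 0.37
t 28.15 pos [ 501.0102 -125.494   251.9214] F [1.0553 0.4233 0.2895] total [ 0.0441 -0.0404  0.0421] per row [ 0.0147 -0.0135  0.014 ]
[-0.0444  0.999   0.0075] [ 0.5619  0.0312 -0.8266] q [ 0.085  -0.3629  0.1691  2.2155 -0.1768  0.7198  1.973 ]
handle_right [(array([ 506.8, -166.7,  149.7]), 0.57)]
```

View pics/wrist18.png

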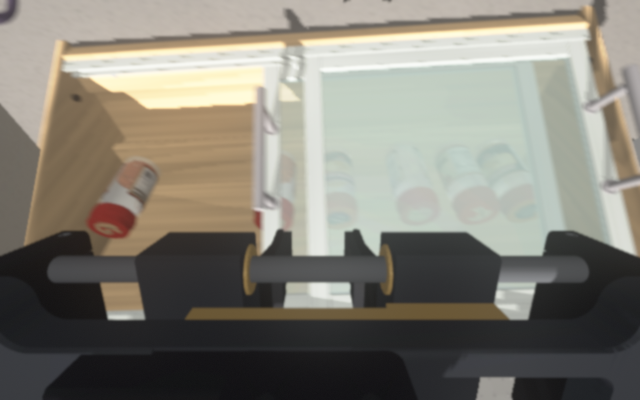

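```bash
python3 -m creep '[0.015,-0.0137,0.014,0,0.032,0.015,-0.0137,0.014,0,0.032,0.014,-0.0137,0.014,0,0.032]'; python3 go.py 515.5 -167 146 2; 
```

```text
clock: 28.62
position: [490.2, -164.7, 191.4]
tool_rot: [-0.054, 2.544, 0.028]
wrist_force: [0.6, 0.4, -0.6]
finger_gap: 0.367
t 28.625 pos [ 490.1836 -164.7357  191.4305] F [ 0.6056  0.3504 -0.6172] total [ 0.0047 -0.0038  0.0517] per row [ 0.0023 -0.0019  0.0259]
[-0.0451  0.999   0.0079] [ 0.5612  0.0319 -0.8271] q [ 0.046  -0.3033  0.3243  2.2937 -0.2596  0.6048  2.1706]
```

```bash
python3 -m creep '[0.002,-0.002,0.026,0,0.032,0.002,-0.002,0.026,0,0.032]'; python3 -m creep '[0.0003,0.008,-0.0002,0,0.032,0.0003,0.008,-0.0002,0,0.032,0.0003,0.006,-0.0002,0,0.032,0.0002,0.005,-0.0001,0,0.032]'; python3 -m creep '[0.0002,0.004,-0.0001,0,0.032,0.0002,0.003,-0.0001,0,0.032]'
```

```text
clock: 28.88
position: [516.8, -167.0, 146.3]
tool_rot: [-0.054, 2.544, 0.028]
wrist_force: [0.1, 0.5, 0.4]
finger_gap: 0.368
clock: 29.38
position: [513.9, -140.1, 147.8]
tool_rot: [-0.054, 2.543, 0.027]
wrist_force: [-0.9, -2.7, 0.7]
finger_gap: 0.367
clock: 29.62
position: [513.5, -134.0, 147.6]
tool_rot: [-0.053, 2.543, 0.026]
wrist_force: [0.0, -11.1, -1.6]
finger_gap: 0.368
```

```bash
python3 -m creep '[-0.0004,-0.011,0.0002,0,0.032,0,0,-0.03,0,0.032,0,0,-0.03,0,0.04,-0.03,0.02,-0.04,0,0.05]'; python3 a.py; python3 go.py 515 100 290 5
```

```text
clock: 30.12
position: [480.5, -130.4, 238.6]
tool_rot: [-0.051, 2.544, 0.03]
wrist_force: [0.9, 0.2, 0.9]
finger_gap: 0.497
t 30.125 pos [ 480.46 -130.45  238.61] F [0.95 0.2  0.88] M [-0.01  0.59  0.  ] gap 43.3
[[-0.83 -0.04  0.56]
 [-0.03  1.    0.03]
 [-0.56  0.01 -0.83]]
q [ 0.25 -0.38  0.07  2.26 -0.28  0.72  2.1 ]
t 30.125 pos [ 480.4564 -130.4476  238.6099] F [0.9472 0.1996 0.8751] total [-0.0644  0.2292 -0.0155] per row [-0.0129  0.0458 -0.0031]
[-0.0436  0.999   0.0104] [ 0.5615  0.0331 -0.8268] q [ 0.2528 -0.3776  0.0664  2.2575 -0.2845  0.7191  2.0954]
```

```bash
python3 -m creep '[-0.016,0.045,-0.003,0,0.06,-0.016,0.045,-0.003,0,0.087,-0.014,0.045,-0.003,0,0.087,-0.012,0.045,-0.003,0,0.087,-0.008,0.05,-0.003,0,0.087]'; python3 go.py 440 327 165 5
```

```text
clock: 30.75
position: [524.1, 96.5, 288.0]
tool_rot: [-0.054, 2.546, 0.031]
wrist_force: [0.0, -0.4, -0.1]
finger_gap: 0.983
t 30.75 pos [524.0825  96.4738 288.0389] F [ 0.0104 -0.3978 -0.1374] total [0.1312 0.2328 0.0627] per row [0.0262 0.0466 0.0125]
[-0.0456  0.9989  0.0104] [ 0.5595  0.0342 -0.8281] q [ 0.1789 -0.3566 -0.4361  2.1215 -0.0396  0.7608  1.3562]
```

```bash
python3 -m creep '[0.018,0.048,0.002,0,0.087,0.022,0.048,0.01,0,0.087,0.026,0.046,0.015,0,0.087,0.028,0.046,0.015,0,0.087]'; python3 - <<'E'
from h import *
p=camera('wrist'); st(); cv2.imwrite('pics/wrist19.png',p['frame'])
for t in ['spice_jar']:
    r=spot_point(p,t); print(t,[(np.array(x['xyz']),round(x['score'],2)) for x in r[:4]])
E
python3 go.py 500 331 77 3
```

```text
clock: 31.25
position: [460.4, 282.5, 201.5]
tool_rot: [-0.054, 2.546, 0.031]
wrist_force: [0.3, -0.2, -0.1]
finger_gap: 1.003
t 31.3 pos [454.71 291.37 198.19] F [-3.51  2.62 -1.13] M [0.2  0.88 0.11] gap 86.8
[[-0.83 -0.06  0.56]
 [-0.04  1.    0.04]
 [-0.56  0.01 -0.83]]
q [ 0.3  -0.27 -1.08  2.16  0.24  0.68  0.65]
spice_jar []
t 31.35 pos [456.9137 287.47   199.5551] F [-0.5726 -0.4213  0.8313] total [0.0309 0.0399 0.1274] per row [0.0103 0.0133 0.0425]
[-0.056   0.9984  0.0093] [ 0.5571  0.0389 -0.8295] q [ 0.2995 -0.2721 -1.0684  2.1566  0.2366  0.679   0.6645]
```

View pics/wrist19.png

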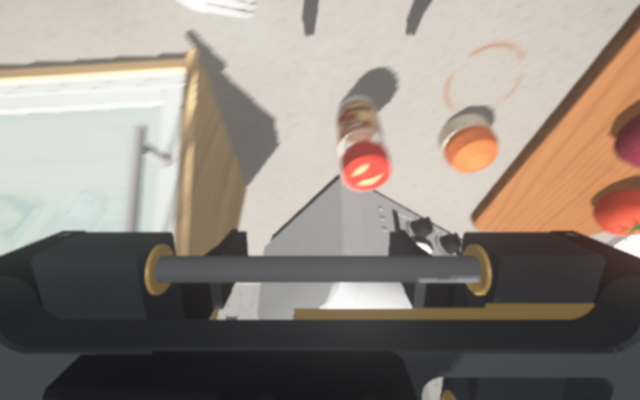

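```bash
python3 -m creep '[0.015,0.022,0.01,0,0.087,0.015,0.018,0.03,0,0.087]'; python3 - <<'E'
from h import *
p=camera('wrist'); st(); cv2.imwrite('pics/wrist20.png',p['frame'])
for t in ['spice_jar']:
    r=spot_point(p,t); print(t,[(np.array(x['xyz']),round(x['score'],2)) for x in r[:4]])
E
python3 go.py 500.5 331 78.5 2
```

```text
clock: 31.6
position: [456.4, 314.7, 159.3]
tool_rot: [-0.052, 2.547, 0.019]
wrist_force: [0.8, -2.0, -1.3]
finger_gap: 0.999
t 31.65 pos [457.15 314.78 155.56] F [-0.35  0.47 -0.78] M [-0.01  0.64  0.01] gap 87.0
[[-0.83 -0.04  0.56]
 [-0.03  1.    0.03]
 [-0.56  0.01 -0.83]]
q [ 0.36 -0.06 -1.28  2.16  0.62  0.7   0.26]
spice_jar [(array([490.7, 325.5,  -3.7]), 0.71)]
t 31.7 pos [455.3602 314.145  155.2458] F [-0.6128 -0.2921 -0.2047] total [0.0042 0.0146 0.0893] per row [0.0021 0.0073 0.0447]
[-0.0427  0.9991  0.0042] [ 0.5511  0.027  -0.834 ] q [ 0.3612 -0.0705 -1.2796  2.1572  0.5974  0.7039  0.278 ]
```

```bash
python3 -m creep '[0.001,0.009,0.025,0,0.087]'; python3 go.py 500.5 329 78.5 2
```

```text
clock: 31.82
position: [469.0, 323.0, 138.7]
tool_rot: [-0.052, 2.548, 0.017]
wrist_force: [1.4, -1.8, 0.5]
finger_gap: 1.0
t 31.825 pos [469.0119 322.9933 138.7325] F [ 1.4164 -1.809   0.4592] total [0.0074 0.0047 0.0677] per row [0.0037 0.0023 0.0338]
[-0.0407  0.9992  0.0006] [ 0.5582  0.0232 -0.8294] q [ 0.2964  0.0911 -1.2864  2.1458  0.8458  0.7761  0.0729]
```

```bash
python3 -m creep '[0.004,0.003,0.03,0,0.087,0.003,0.002,0.03,0,0.087]'; python3 go.py 500.5 329 78.5 2;  python3 - <<'E'
from h import *
p=camera('wrist'); cv2.imwrite('pics/wrist21.png',p['frame'])
E
```

```text
clock: 32.08
position: [496.3, 328.8, 82.0]
tool_rot: [-0.053, 2.554, 0.016]
wrist_force: [0.6, -0.3, 0.8]
finger_gap: 0.995
t 32.075 pos [496.2669 328.84    82.0131] F [ 0.6402 -0.34    0.8093] total [-0.0016 -0.      0.0053] per row [-0.0008 -0.      0.0026]
[-0.0414  0.9991  0.0004] [ 0.5537  0.0233 -0.8324] q [ 0.1324  0.3151 -1.1571  2.1457  1.1456  0.8306 -0.1483]
```

View pics/wrist21.png

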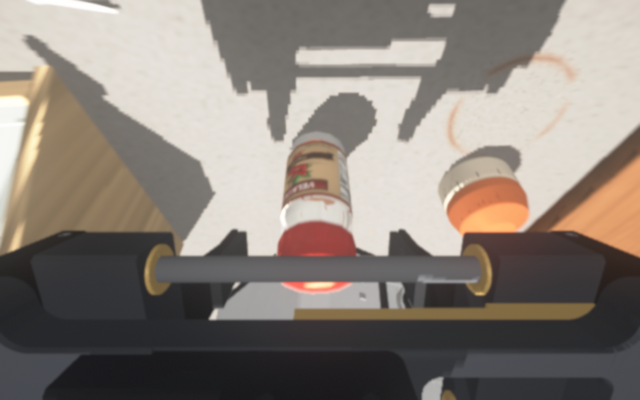

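```bash
python3 -m creep '[-0.001,0,0.003,0,0.06,0,0,0,0,0.035,0,0,0,0,0.03,0,0,0,0,0.03,0,0,0,0,0.03]' 30; python3 a.py; python3 go.py 540 140 340 5
```

```text
clock: 32.75
position: [498.5, 330.0, 81.5]
tool_rot: [-0.052, 2.551, 0.02]
wrist_force: [-0.3, 0.3, -0.1]
finger_gap: 0.516
t 32.75 pos [498.52 330.03  81.46] F [-0.32  0.35 -0.07] M [ 0.01  0.68 -0.07] gap 44.9
[[-0.83 -0.04  0.56]
 [-0.03  1.    0.03]
 [-0.56  0.   -0.83]]
q [ 0.13  0.32 -1.16  2.14  1.16  0.83 -0.16]
t 32.75 pos [498.5183 330.0264  81.4584] F [-0.3173  0.3491 -0.0662] total [-0.172  -0.1909 -0.1966] per row [-0.0344 -0.0382 -0.0393]
[-0.042   0.9991  0.0029] [ 0.5559  0.0258 -0.8308] q [ 0.1311  0.3214 -1.1554  2.1441  1.1569  0.8306 -0.1552]
```

```bash
python3 -m creep '[-0.01,0,-0.015,0,0.03,-0.03,0,-0.045,0,0.03,-0.034,0,-0.05,0,0.03,-0.034,-0.01,-0.048,0,0.03,-0.034,-0.01,-0.045,0,0.03]'; python3 a.py; python3 go.py 545 0 345 6
```

```text
clock: 33.38
position: [504.5, 308.1, 318.2]
tool_rot: [-0.048, 2.553, 0.013]
wrist_force: [1.4, -0.3, -1.0]
finger_gap: 0.504
t 33.375 pos [504.47 308.05 318.18] F [ 1.42 -0.33 -0.97] M [-0.1   0.67 -0.04] gap 43.8
[[-0.83 -0.04  0.55]
 [-0.03  1.    0.02]
 [-0.56 -0.   -0.83]]
q [ 0.4  -0.23 -1.09  1.88  0.2   0.91  0.79]
t 33.375 pos [504.4689 308.0512 318.1791] F [ 1.4178 -0.3284 -0.9732] total [-0.0388 -0.3094 -0.0058] per row [-0.0065 -0.0516 -0.001 ]
[-0.0373  0.9993 -0.0013] [ 0.5548  0.0196 -0.8317] q [ 0.401  -0.233  -1.0938  1.8802  0.199   0.9142  0.7926]
```

```bash
python3 -m creep '[-0.0066,-0.051,-0.001,0,0.03,-0.0066,-0.051,-0.001,0,0.03,-0.0066,-0.051,-0.001,0,0.03,-0.0066,-0.051,-0.001,0,0.03,-0.0066,-0.051,-0.001,0,0.03]'; python3 go.py 545 -270 330 6
```

```text
clock: 34.0
position: [538.9, 53.5, 338.6]
tool_rot: [-0.049, 2.554, 0.015]
wrist_force: [1.4, 0.3, -1.1]
finger_gap: 0.501
t 34.0 pos [538.8575  53.4978 338.6194] F [ 1.3658  0.3426 -1.1191] total [ 0.01   -0.3235  0.0037] per row [ 0.0017 -0.0539  0.0006]
[-0.0384  0.9993 -0.0002] [ 0.5533  0.0211 -0.8327] q [ 0.2298 -0.3498 -0.3683  2.018  -0.0773  0.8673  1.4862]
```

```bash
python3 -m creep '[0.0015,-0.054,0.0006,0,0.03,0.0015,-0.054,0.0006,0,0.03,0.0015,-0.054,0.0006,0,0.03,0.0015,-0.054,0.0006,0,0.03,0.0015,-0.054,0.0006,0,0.03]'; python3 -m creep '[0.002,-0.048,0.001,0,0.03,0,0,0,0,0.03]'; python3 a.py;  python3 - <<'E'
from h import *
p=camera('wrist'); cv2.imwrite('pics/wrist22.png',p['frame'])
for t in ['spice_jar','jar_next','jar_end','empty_place','handle_right']:
    r=spot_point(p,t); print(t,[(np.array(x['xyz']),round(x['score'],2)) for x in r[:4]])
E
```

```text
clock: 34.62
position: [544.4, -216.6, 331.9]
tool_rot: [-0.049, 2.554, 0.014]
wrist_force: [1.4, 0.2, -0.3]
finger_gap: 0.502
clock: 34.88
position: [544.4, -267.1, 329.2]
tool_rot: [-0.041, 2.556, 0.013]
wrist_force: [0.6, 0.8, -1.2]
finger_gap: 0.502
t 34.875 pos [ 544.39 -267.06  329.23] F [ 0.57  0.77 -1.18] M [0.07 0.78 0.07] gap 43.6
[[-0.83 -0.03  0.55]
 [-0.03  1.    0.02]
 [-0.55  0.   -0.83]]
q [ 0.28 -0.15  0.27  1.89 -0.34  0.92  2.3 ]
spice_jar [(array([ 538.4, -268.5,  244.3]), 0.67)]
jar_next [(array([ 615.1, -165.5,   44.8]), 0.77)]
jar_end [(array([ 633.8, -359.9,   43.6]), 0.89), (array([ 507.3, -141.3,  146.6]), 0.67)]
empty_place [(array([ 623.5, -264.5,   45.4]), 0.93)]
handle_right [(array([ 505.3, -142. ,  146.6]), 0.94)]
```

View pics/wrist22.png

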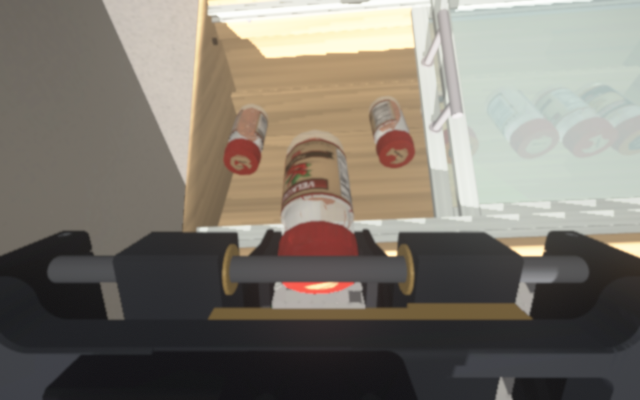

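```bash
python3 go.py 547 -267 253 2; python3 -m creep '[0.019,0,0.032,0,0.03,0.019,0,0.032,0,0.03]'; python3 go.py 628.5 -264.5 129 5
```

```text
t 35.175 pos [ 545.6983 -261.6783  330.2066] F [-0.003   0.2593 -1.8752] total [ 0.0419 -0.0054  0.0649] per row [ 0.0209 -0.0027  0.0324]
[-0.0397  0.9992 -0.    ] [ 0.5535  0.022  -0.8326] q [ 0.273  -0.1525  0.264   1.8934 -0.3426  0.9207  2.2972]
clock: 35.42
position: [549.7, -262.1, 255.6]
tool_rot: [-0.05, 2.553, 0.014]
wrist_force: [0.5, 0.6, -1.1]
finger_gap: 0.502
t 35.425 pos [ 549.6685 -262.0774  255.614 ] F [ 0.4758  0.5964 -1.1086] total [ 0.0048 -0.0054  0.149 ] per row [ 0.001  -0.0011  0.0298]
[-0.0391  0.9992 -0.0007] [ 0.5546  0.0211 -0.8318] q [ 0.2626 -0.1019  0.2842  2.0048 -0.4146  0.7749  2.3932]
```

```bash
python3 -m creep '[0.001,-0.001,0.028,0,0.03,0.001,-0.001,0.028,0,0.03,0.001,-0.001,0.024,0,0.03]'; python3 go.py 628.5 -264.5 129 5; python3 - <<'E'
from h import *
p=camera('wrist'); cv2.imwrite('pics/wrist23.png',p['frame'])
E
```

```text
clock: 35.8
position: [591.8, -263.1, 186.8]
tool_rot: [-0.05, 2.554, 0.015]
wrist_force: [0.1, 0.2, 0.0]
finger_gap: 0.508
t 35.8 pos [ 591.7989 -263.1259  186.7732] F [0.1029 0.2128 0.0244] total [ 0.0015 -0.0028  0.0684] per row [ 0.0003 -0.0006  0.0137]
[-0.0394  0.9992  0.0002] [ 0.5534  0.022  -0.8326] q [ 0.2398  0.0444  0.287   2.0196 -0.5425  0.6382  2.5017]
```

View pics/wrist23.png

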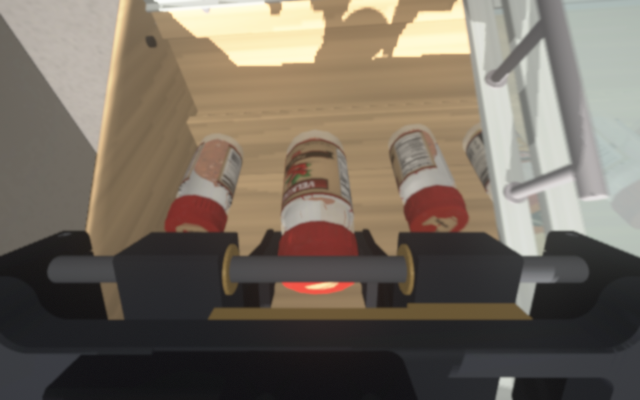

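```bash
python3 -m creep '[0.0005,-0.0008,0.016,0,0.03,0.0005,-0.0008,0.016,0,0.03]'; python3 -m creep '[0.0003,-0.0008,0.013,0,0.03,0.0002,-0.0005,0.01,0,0.03]'; python3 go.py 628.5 -264.5 127 5
```

```text
clock: 36.1
position: [608.8, -265.3, 160.5]
tool_rot: [-0.049, 2.553, 0.014]
wrist_force: [0.4, -0.2, -0.5]
finger_gap: 0.508
clock: 36.35
position: [620.8, -266.1, 140.1]
tool_rot: [-0.048, 2.555, 0.015]
wrist_force: [0.3, -0.2, -1.4]
finger_gap: 0.504
t 36.35 pos [ 620.828  -266.1259  140.1415] F [ 0.2529 -0.1504 -1.4125] total [0.0008 0.0013 0.0152] per row [0.0002 0.0003 0.003 ]
[-0.0378  0.9993  0.0001] [ 0.5532  0.021  -0.8328] q [ 0.2542  0.1557  0.26    2.009  -0.6537  0.5578  2.5975]
```

```bash
python3 -m creep '[0.0003,0.0005,0.005,0,0.03]'; python3 - <<'E'
from h import *
p=camera('wrist'); cv2.imwrite('pics/wrist24.png',p['frame']); st()
for t in ['spice_jar','jar_next','jar_end','empty_place']:
    r=spot_point(p,t); print(t,[(np.array(x['xyz']),round(x['score'],2)) for x in r[:4]])
E
```

```text
clock: 36.48
position: [623.1, -265.6, 135.8]
tool_rot: [-0.048, 2.555, 0.015]
wrist_force: [-0.1, 0.4, -0.7]
finger_gap: 0.502
t 36.525 pos [ 623.09 -265.32  135.5 ] F [-0.62  0.56 -0.66] M [0.03 0.79 0.07] gap 43.8
[[-0.83 -0.04  0.55]
 [-0.03  1.    0.02]
 [-0.55  0.   -0.83]]
q [ 0.26  0.16  0.25  2.01 -0.66  0.55  2.6 ]
spice_jar [(array([ 617.3, -271.5,   50.9]), 0.81)]
jar_next [(array([ 614.7, -166.2,   46.7]), 0.65), (array([ 616.9, -269.9,   54.8]), 0.47)]
jar_end []
empty_place []
```

View pics/wrist24.png

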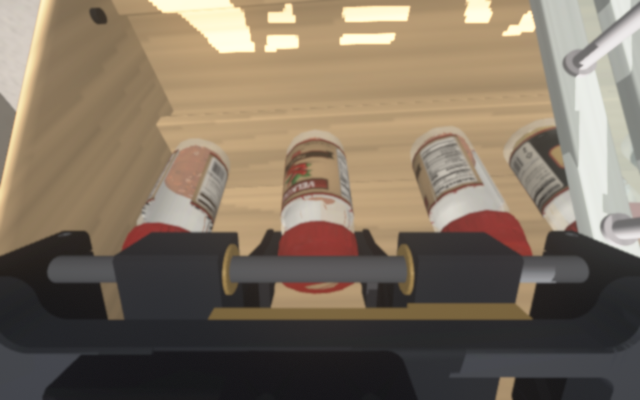

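```bash
python3 -m creep '[0,0.0015,0.004,0,0.03,0,0.0005,0.004,0,0.03]'; python3 -m creep '[0.001,0,0.0016,0,0.03]'; python3 -m creep '[0.001,0,0.0016,0,0.03]'
```

```text
clock: 36.98
position: [627.5, -263.2, 129.9]
tool_rot: [-0.048, 2.554, 0.015]
wrist_force: [-0.6, 1.3, -0.9]
finger_gap: 0.505
clock: 37.1
position: [627.5, -263.2, 127.6]
tool_rot: [-0.049, 2.555, 0.015]
wrist_force: [0.4, -0.3, -0.0]
finger_gap: 0.505
clock: 37.22
position: [627.7, -263.5, 126.3]
tool_rot: [-0.048, 2.554, 0.014]
wrist_force: [-1.0, 1.3, 5.6]
finger_gap: 0.506
```

```bash
python3 -m creep '[0,0,0,0,0.047,0,0,0,0,0.052,0,0,0,0,0.062,0,0,0,0,0.062]';  python3 - <<'E'
from h import *
p=camera('wrist'); cv2.imwrite('pics/wrist25.png',p['frame']); st()
E
```

```text
clock: 37.72
position: [627.4, -263.4, 126.0]
tool_rot: [-0.048, 2.554, 0.015]
wrist_force: [-0.3, -0.8, -0.1]
finger_gap: 0.693
t 37.775 pos [ 627.37 -263.4   126.04] F [ 0.77 -0.35 -0.48] M [ 0.01  0.68 -0.02] gap 61.2
[[-0.83 -0.04  0.55]
 [-0.03  1.    0.02]
 [-0.55  0.   -0.83]]
q [ 0.28  0.18  0.23  2.01 -0.68  0.53  2.62]
```

View pics/wrist25.png

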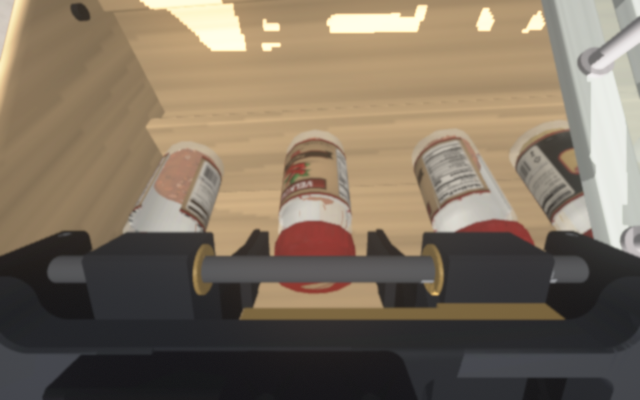

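```bash
python3 -m creep '[0,0.001,-0.015,0,0.062,0,0,-0.03,0,0.062,0,0,-0.04,0,0.062,0,0,-0.05,0,0.062]';  python3 - <<'E'
from h import *
p=camera('wrist'); cv2.imwrite('pics/wrist26.png',p['frame']); st()
for t in ['spice_jar','jar_next','jar_end','empty_place','handle_right']:
    r=spot_point(p,t); print(t,[(np.array(x['xyz']),round(x['score'],2)) for x in r[:4]])
E
```

```text
clock: 38.28
position: [551.2, -265.2, 239.6]
tool_rot: [-0.048, 2.555, 0.015]
wrist_force: [0.8, 0.4, 0.4]
finger_gap: 0.712
t 38.325 pos [ 550.22 -268.11  246.59] F [ 0.17 -2.6   4.12] M [-0.19  0.43 -0.13] gap 62.1
[[-0.83 -0.03  0.56]
 [-0.03  1.    0.02]
 [-0.56 -0.   -0.83]]
q [ 0.27 -0.09  0.28  2.01 -0.44  0.75  2.42]
spice_jar [(array([ 619.5, -266.8,   44.7]), 0.66)]
jar_next [(array([ 614.9, -164.1,   43.8]), 0.67), (array([ 503. , -143.8,  147.6]), 0.21)]
jar_end [(array([ 637.5, -360.8,   43.9]), 0.78), (array([ 500.1, -142.4,  148.3]), 0.4)]
empty_place [(array([ 622.6, -264.5,   46.6]), 0.78)]
handle_right [(array([ 504.6, -142.8,  151. ]), 0.8)]
```

View pics/wrist26.png

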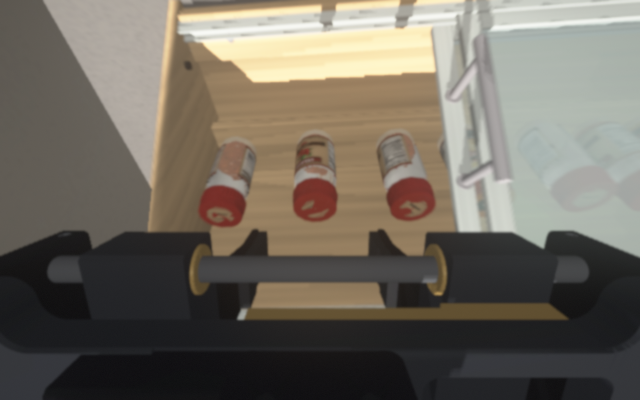

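```bash
python3 go.py 495 -170 290 2; python3 -m creep '[0.01,0.05,-0.04,0,0.04,0.01,0.048,-0.03,0,0.032]'; for i in 1 2 3; do python3 -m creep '[0,0,0,10.6,0.032,0,0,0,10.6,0.032,0,0,0,10.6,0.032,0,0,0,10.6,0.032,0,0,0,10.6,0.032]' |head -2; done; python3 -m creep '[0,0,0,10.6,0.032,0,0,0,10.4,0.032]'; python3 a.py; python3 go.py 483 -143 194 3
```

```text
t 38.575 pos [ 552.3963 -264.7791  237.8857] F [-0.4223  0.0553 -0.2484] total [ 0.016   0.0969 -0.0731] per row [ 0.008   0.0485 -0.0366]
[-0.038   0.9993  0.0005] [ 0.5527  0.0215 -0.8331] q [ 0.2725 -0.0765  0.2811  2.0197 -0.4432  0.7453  2.4266]
clock: 38.83
position: [493.9, -169.9, 283.2]
tool_rot: [-0.047, 2.558, 0.015]
wrist_force: [1.1, 1.5, 1.3]
finger_gap: 0.568
clock: 39.45
position: [494.6, -170.6, 283.0]
clock: 40.08
position: [494.6, -170.6, 283.0]
clock: 40.7
position: [494.6, -170.6, 283.1]
clock: 40.95
position: [494.6, -170.6, 283.1]
tool_rot: [-2.994, -0.047, -0.901]
wrist_force: [0.5, 0.1, -0.2]
finger_gap: 0.371
t 40.95 pos [ 494.62 -170.63  283.14] F [ 0.55  0.07 -0.2 ] M [-0.05  0.79 -0.03] gap 32.3
[[ 0.83  0.03  0.55]
 [ 0.02 -1.    0.02]
 [ 0.55 -0.01 -0.83]]
q [ 0.88 -0.31 -0.36  2.11 -0.53  0.88 -0.78]
t 40.95 pos [ 494.62   -170.6272  283.1385] F [ 0.5458  0.0722 -0.1971] total [-0.0582 -0.0275  0.0685] per row [-0.0194 -0.0092  0.0228]
[ 0.0333 -0.9994 -0.0053] [ 0.5516  0.0228 -0.8338] q [ 0.879  -0.314  -0.3589  2.1073 -0.5322  0.877  -0.7796]
```

```bash
python3 -m creep '[-0.0194,-0.009,0.0228,0,0.032,-0.0194,-0.009,0.0228,0,0.032,-0.0194,-0.0085,0.0228,0,0.032]'; python3 go.py 510.5 -144.5 147 2;python3 - <<'E'
from h import *
p=camera('wrist'); cv2.imwrite('pics/wrist27.png',p['frame'])
E
```

```text
clock: 41.32
position: [482.6, -144.3, 193.3]
tool_rot: [-2.996, -0.056, -0.902]
wrist_force: [0.4, 0.2, -0.4]
finger_gap: 0.369
t 41.325 pos [ 482.6045 -144.2941  193.2611] F [ 0.4326  0.1956 -0.4287] total [-0.0023  0.0013  0.054 ] per row [-0.0012  0.0007  0.027 ]
[ 0.038  -0.9993 -0.0015] [ 0.5518  0.0222 -0.8337] q [ 0.8335 -0.2957 -0.3929  2.2835 -0.6004  0.678  -0.7195]
```

View pics/wrist27.png

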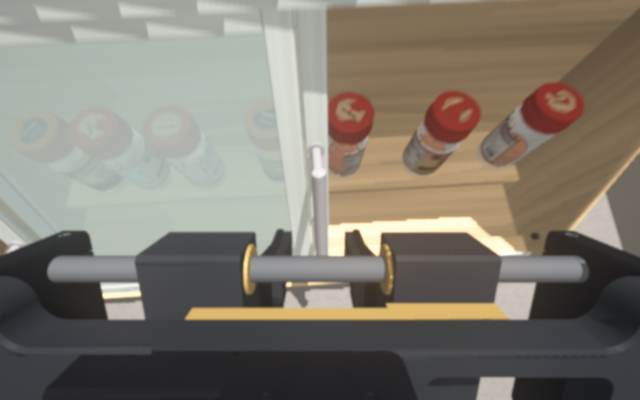

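```bash
python3 -m creep '[-0.001,0.0006,0.027,0,0.032,-0.001,0.0006,0.027,0,0.032]'; python3 -m creep '[0.0004,0.007,0.0002,0,0.032,0.0004,0.007,0.0002,0,0.032,0.0006,0.01,0.0003,0,0.032,0.0009,0.015,0.0005,0,0.032,0.0011,0.018,0.0006,0,0.032]'; python3 a.py
```

```text
clock: 41.62
position: [511.9, -145.0, 148.7]
tool_rot: [-2.996, -0.057, -0.904]
wrist_force: [-0.1, -0.3, -0.5]
finger_gap: 0.368
clock: 42.25
position: [517.3, -203.3, 150.2]
tool_rot: [-2.997, -0.057, -0.906]
wrist_force: [-0.8, 1.9, -0.3]
finger_gap: 0.369
t 42.25 pos [ 517.3  -203.27  150.21] F [-0.79  1.93 -0.34] M [0.25 1.02 0.22] gap 32.1
[[ 0.83  0.04  0.55]
 [ 0.03 -1.    0.02]
 [ 0.55  0.   -0.83]]
q [ 0.85 -0.09 -0.36  2.23 -0.62  0.56 -0.59]
```

```bash
python3 -m creep '[0.0011,0.018,0.0006,0,0.032,0.0011,0.018,0.0006,0,0.032,0.0011,0.018,0.0006,0,0.032,0.0011,0.018,0.0006,0,0.032,0.0011,0.018,0.0006,0,0.032]'; python3 -m creep '[0.0011,0.018,0.0006,0,0.032,0.0011,0.018,0.0006,0,0.032,0.0009,0.015,0.0005,0,0.032,0.0006,0.01,0.0003,0,0.032,0.0004,0.007,0.0002,0,0.032]';python3 a.py; python3 - <<'E'
from h import *
p=camera('wrist'); cv2.imwrite('pics/wrist28.png',p['frame'])
E
```

```text
clock: 42.88
position: [527.1, -292.9, 150.3]
tool_rot: [-2.996, -0.056, -0.905]
wrist_force: [-0.4, 1.8, 0.2]
finger_gap: 0.368
clock: 43.5
position: [534.3, -360.0, 150.8]
tool_rot: [-2.996, -0.056, -0.905]
wrist_force: [-1.2, 1.7, -0.0]
finger_gap: 0.367
t 43.5 pos [ 534.32 -360.01  150.76] F [-1.25  1.73 -0.01] M [0.19 1.04 0.16] gap 31.9
[[ 0.83  0.04  0.55]
 [ 0.03 -1.    0.02]
 [ 0.55 -0.   -0.83]]
q [ 0.96  0.15 -0.22  1.99 -0.62  0.67 -0.36]
```

View pics/wrist28.png

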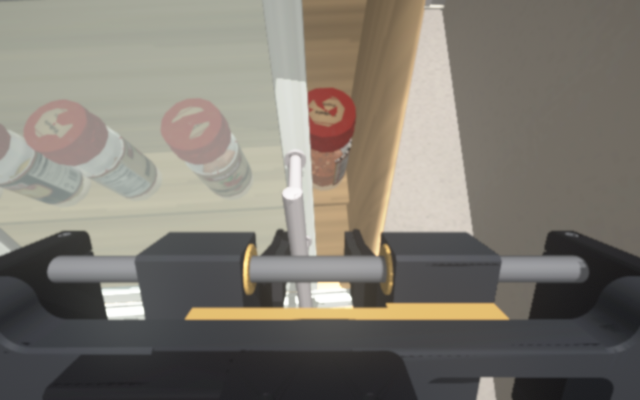

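```bash
python3 -m creep '[0.0005,0.008,0.0003,0,0.032,0.0004,0.006,0.0002,0,0.032,0.0003,0.004,0.0001,0,0.032]'; python3 -m creep '[0.0002,0.003,0.0001,0,0.032]';python3 -m creep '[0.0002,0.003,0.0001,0,0.032]';python3 -m creep '[0.0002,0.003,0.0001,0,0.032]'
```

```text
clock: 43.92
position: [536.3, -377.7, 151.0]
tool_rot: [-2.996, -0.056, -0.906]
wrist_force: [-0.4, 1.8, 0.6]
finger_gap: 0.366
clock: 44.05
position: [536.6, -380.6, 151.0]
tool_rot: [-2.996, -0.057, -0.905]
wrist_force: [0.0, 1.4, -0.3]
finger_gap: 0.366
clock: 44.18
position: [536.9, -383.5, 151.0]
tool_rot: [-2.996, -0.057, -0.905]
wrist_force: [-0.5, 1.4, -0.9]
finger_gap: 0.373
clock: 44.3
position: [537.2, -385.9, 150.9]
tool_rot: [-2.995, -0.057, -0.904]
wrist_force: [-2.8, 7.6, 2.2]
finger_gap: 0.361
```

Catch engaged (7.6 N). Continuing gently.

```bash
for i in 1 2; do python3 -m creep '[0.0002,0.0025,0.0001,0,0.032]' | grep -v rot; done;python3 -m creep '[0.0002,0.0025,0.0001,0,0.032]'; python3 -m creep '[0.0001,0.002,0.0001,0,0.032]'
```

```text
clock: 44.42
position: [537.5, -386.4, 150.6]
wrist_force: [-6.5, 10.2, 5.5]
finger_gap: 0.369
clock: 44.55
position: [537.9, -387.3, 150.3]
wrist_force: [-8.3, 13.7, 6.5]
finger_gap: 0.366
clock: 44.68
position: [538.2, -390.3, 150.3]
tool_rot: [-2.992, -0.062, -0.901]
wrist_force: [-4.5, 9.4, 3.5]
finger_gap: 0.369
clock: 44.8
position: [538.5, -393.7, 150.5]
tool_rot: [-2.994, -0.06, -0.903]
wrist_force: [-2.1, 5.7, -0.6]
finger_gap: 0.369
```

```bash
for i in 1 2 3; do python3 -m creep '[0.0001,0.002,0.0001,0,0.032]' | grep -v rot; done
```

```text
clock: 44.92
position: [538.7, -397.2, 150.8]
wrist_force: [0.4, 1.5, -0.0]
finger_gap: 0.369
clock: 45.05
position: [538.9, -398.5, 150.7]
wrist_force: [-4.0, 10.8, 4.6]
finger_gap: 0.369
clock: 45.18
position: [539.1, -398.6, 150.5]
wrist_force: [-10.3, 16.1, 8.7]
finger_gap: 0.37
```

```bash
python3 -m creep '[0,0.0005,0,0,0.032]'; python3 -m creep '[-0.0003,-0.008,0,0,0.032,-0.0003,-0.007,0,0,0.032]'; python3 - <<'E'
from h import *
p=camera('wrist'); cv2.imwrite('pics/wrist29.png',p['frame'])
r=spot_point(p,'handle_right'); print([(np.array(x['xyz']),round(x['score'],2)) for x in r[:3]])
E
```

```text
clock: 45.3
position: [539.2, -398.5, 150.5]
tool_rot: [-2.991, -0.062, -0.901]
wrist_force: [-9.6, 14.9, 8.9]
finger_gap: 0.369
clock: 45.55
position: [538.0, -388.0, 151.1]
tool_rot: [-2.998, -0.055, -0.907]
wrist_force: [0.6, -0.1, 0.4]
finger_gap: 0.37
[(array([ 528.8, -384. ,  150.7]), 0.69)]
```

View pics/wrist29.png

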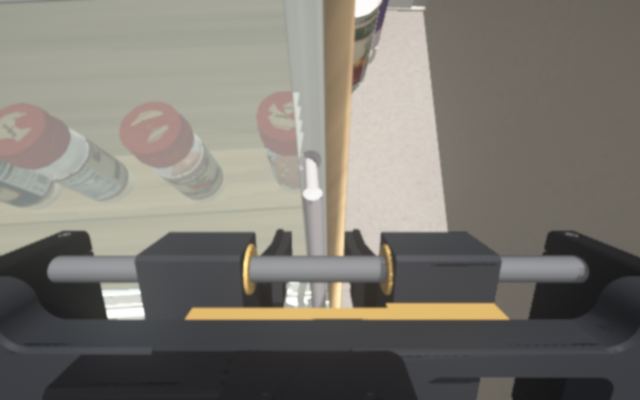

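```bash
python3 -m creep '[0,0,-0.03,0,0.032,0,0,-0.05,0,0.032,0,0,-0.05,0,0.04]'; python3 -m creep '[0.02,-0.04,-0.04,0,0.04,0.02,-0.05,-0.03,0,0.04,0.02,-0.055,-0.02,0,0.04,0.02,-0.055,-0.02,0,0.04,0.02,-0.055,-0.02,0,0.04]'; python3 -m creep '[0.01,-0.06,-0.01,0,0.04,0,-0.06,0,0,0.04,0,-0.06,0,0,0.04,0,-0.06,0,0,0.04]';python3 - <<'E'
from h import *
st()
p=camera('top'); cv2.imwrite('pics/top30.png',p['frame'])
cv2.imwrite('pics/top30z.png',cv2.resize(p['frame'][130:280,260:490],None,fx=3.4,fy=3.4,interpolation=cv2.INTER_CUBIC))
for t in ['handle_right','spice_jar','egg_timer','jar_end','jar_next']:
    r=spot_point(p,t); print(t,[(np.array(x['xyz']),round(x['score'],2)) for x in r[:3]])
E
```

```text
clock: 46.02
position: [465.1, -390.6, 260.2]
tool_rot: [-2.997, -0.056, -0.906]
wrist_force: [-0.1, -1.0, 0.6]
finger_gap: 0.41
clock: 46.65
position: [470.1, -172.3, 403.2]
tool_rot: [-2.996, -0.058, -0.892]
wrist_force: [0.2, 0.4, 0.5]
finger_gap: 0.455
clock: 47.15
position: [505.6, -40.1, 390.6]
tool_rot: [-2.996, -0.049, -0.813]
wrist_force: [-1.3, -2.3, 0.5]
finger_gap: 0.457
t 47.15 pos [505.58 -40.09 390.61] F [-1.29 -2.3   0.48] M [-0.21  0.77 -0.07] gap 39.8
[[ 0.86  0.04  0.5 ]
 [ 0.02 -1.    0.04]
 [ 0.51 -0.03 -0.86]]
q [ 0.41 -0.38 -0.25  1.92 -0.24  1.08 -1.33]
handle_right [(array([ 524.5, -385.9,  150.3]), 0.65)]
spice_jar []
egg_timer [(array([510.8, 463.1,  -3.6]), 0.76)]
jar_end []
jar_next []
```

View pics/top30.png

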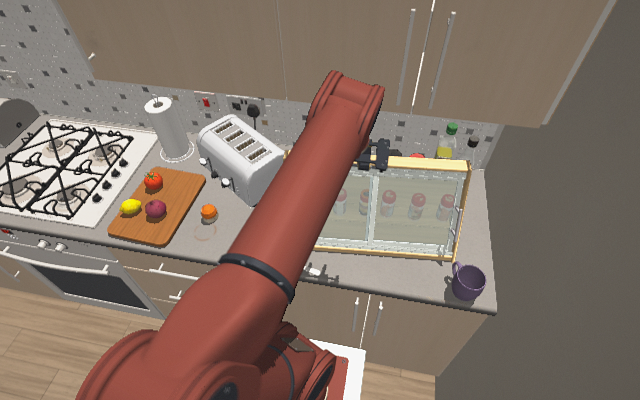

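View pics/top30z.png

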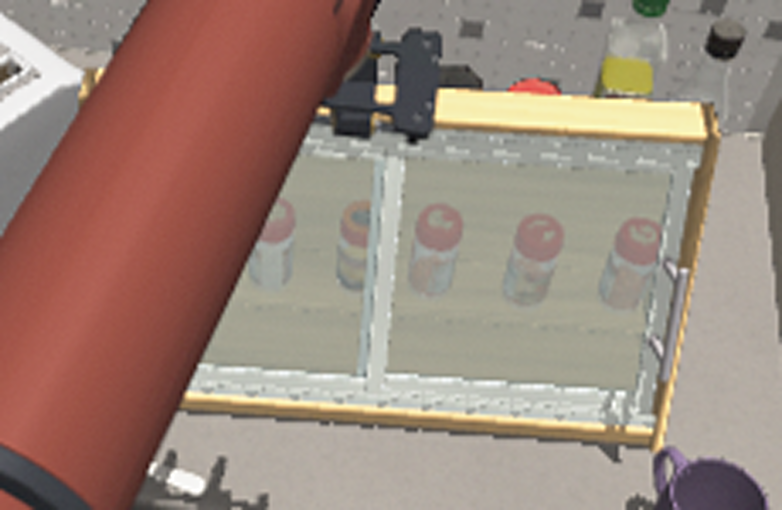

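```bash
python3 -m creep '[0,0,-0.01,0,0.04,0,0,0,0,0.04]'; python3 -c "
from plant import *
print(job_done())"
```

```text
clock: 47.7
position: [504.0, -41.2, 400.9]
tool_rot: [-2.988, -0.056, -0.811]
wrist_force: [-0.4, -0.2, -0.1]
finger_gap: 0.46
the job is handed in; nothing more can be done
None
```

The door was opened to its stop, the jar now stands in the middle of the empty place, and the door is shut past its catch. I handed the job in at about 48 s, with the arm clear of everything.

**How it was done:** The moves cannot tilt the tool directly. I drove the arm past its reach in free space until the tool leaned about 35–40°, then used that lean for the whole job.

**Last checks:**
- **Door:** It seated at about 16 N. The catch resisted with up to about 14 N of wrist force, snapped over, and the travel between the two stops measured about 243 mm. The last top view shows it shut.
- **Jar:** It is upright and in line with its neighbours, about 3 mm from the target by the networks.
- **Bystanders:** The neighbour jars look unmoved and the timer reads the same position within network error. The left door showed shut in the wrist view after the bumps; in the last top view the arm hides part of it.

**What went wrong on the way:**
- **Bumps on the first carry:** The held jar knocked the open door's handle, at about 14 N, which pushed the door about 20 mm back. It then brushed the left door's handle with up to about 18 N, in that door's closing direction.
- **Mending it:** I set the jar down on the worktop, pressing about 31 N before I let go. I pushed the door back to its stop, regrasped the jar and carried it higher.
- **Joints at their limits:** Several joints ran right at the ends of their ranges. Joints 3 and 7 briefly read about 0.005 rad past the listed values, and joint 2 about 0.001 rad. I do not know whether that counts as passing the range.
- **Force spike:** One reading showed about 60 N at the wrist in free air. The view showed no contact, so I took it to be inertial.

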